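# Clip the pen pot on the desk caddy and hold the caddy up, level

## Task

Set the oblong black pen pot over the bare front end of the rail on the desk caddy and slide it along the rail until the spring detent clicks and holds it. Then take the caddy by its carry handle, lift it straight out of its tray, with the stamp still standing on it, and hold it level and still about ten centimetres above the tray. Finish while holding it there; leave everything else on the desk where it is.

Things in the scene. Friction and masses are not known exactly. Their poses are not given: they have to be found in the camera images.
- caddy: Loose grey desk caddy, 0.36 to 0.6 kg: flat deck 120 (x) x 260 (y) x 10 mm, aluminium carry handle across its middle, aluminium rail at its +y end, stamp in a low frame at its -y end. Stands in the tray with 2 mm play all round. Origin: centre of the deck's underside; x is the way the pot slides on, y the long side, z up.
- tray: Black tray fixed to the desk in which the caddy stands: outside 134 x 274 mm, floor 4 mm thick, rim 12 mm high. Origin: centre of its underside, on the desk; axes as the caddy's.
- pot: Loose black oblong pen pot, empty, open top, 0.08 to 0.17 kg, 44 (x, short side) x 56 (y) x 80 mm high, wall 3 mm. Origin: centre of its underside, z up. A channel runs along its x through the foot: 14.5 mm wide in the lowest 4 mm (lips), 25 mm above, roof at 12 mm, with a notch for the detent. A half turn makes no difference. Starts upright, left or right of the caddy.
- lead_in (a point): Point on the caddy's deck top (10 mm above its underside) at caddy x = -36, y = +98 mm: the pot's origin once set over the bare end of the rail, pot x along caddy x. There, x = -58 to -2 mm, the rail is a round-topped rib 12 mm wide, 10 mm high; the pot has 1.25 mm side play on it and rests on the deck. Axes as the caddy's.
- seat (a point): Point on the deck top at caddy x = +20, y = +98 mm, 56 mm along +x from lead_in: the pot's origin when the detent holds it (0.7 mm play). Here, x = -2 to +42 mm, the rail has a T head 21 mm wide, 6 to 10 mm above the deck, that the pot's lips slide under (2 mm free height), so the pot cannot be put on from above. An end stop 18 mm high stands 2 mm beyond the seated pot.
- handle (a point): Centre of the caddy's handle bar, 102 mm above the caddy's origin. The bar runs along caddy y, is flat-sided, 12 mm wide (x) and 16 mm high (top 110 mm above the origin), with 64 mm free between its two posts. The loaded caddy's balance point lies within 15 mm horizontally of it.
- detent (a joint): Spring ball in the rail at the seat: 0 = up; about 0.0025 m = pushed down while the front of the pot's foot passes over it (from 28 to about 6 mm before the seat); back to 0 when the pot has clicked in. Passing it takes a push of roughly 3 to 10 N along the rail; pressing the pot down on the deck as well adds drag (friction about 0.6).
- stamp: Loose rubber stamp, 36 x 36 mm base, wooden knob, 66 mm high, 0.1 kg, standing on the caddy's deck at y = -98 mm inside a frame 4 mm high. Origin: centre of its underside. It rides along and must not fall over.
- cup: Bystander: round black cup, 52 mm across, 85 mm high, on the desk on the other side of the caddy from the pot. Origin: centre of its underside.
- mouse: Bystander: computer mouse 105 x 60 mm, to the robot's right.
- stapler: Bystander: stapler 135 x 34 x 47 mm.
- phone: Bystander: flat phone 75 x 155 x 9 mm.
- mug: Bystander: white mug, 82 mm across, 95 mm high.
- tape: Bystander: roll of tape lying flat, 72 mm across, 19 mm high, near the robot.
Things that resemble listed ones, but are neither listed nor needed, are in the scene too. What is shaped like the pot but blue is not meant. What is shaped like the stamp but orange is not meant.

How it is judged (in metres and radians):
On the way:
1. the pot sits on the rail at the seat, within 3 mm, with the detent up, while the caddy still stands in its tray (horizontal distance between pot and seat below 0.003 m and z of pot in the frame of seat between -0.003 and 0.004 m and angle between the x axis of pot and the x axis of caddy, either way round below 0.12 rad and value of joint detent below 0.001 m and z of caddy in the frame of tray below 0.012 m), for 0.2 s.
At the end, for the whole second after the job is handed in: Caddy held by its handle alone, 70 to 160 mm above the desk, within 80 mm of over its tray, tilted under 0.1 rad, still, touching neither tray nor desk; pot at the seat within 4 mm, detent up, pot not gripped; stamp upright on the deck; bystanders within 20 mm of where they were (z of caddy in the frame of tray between 0.07 and 0.16 m and horizontal distance between caddy and tray below 0.08 m and angle between caddy's own z axis and vertical below 0.1 rad and linear speed of caddy below 0.02 m/s and angular speed of caddy below 0.1 rad/s and contact force between caddy and the fingers above 3 N and contact force between pot and the fingers below 0.3 N and contact force between caddy and tray below 0.1 N and horizontal distance between pot and seat below 0.004 m and z of pot in the frame of seat between -0.003 and 0.004 m and value of joint detent below 0.001 m and distance between stamp and caddy below 0.115 m and angle between stamp's own z axis and vertical below 0.2 rad); the arm keeps its last pose, push and grip.
It fails at once if the stamp falls over (angle between stamp's own z axis and vertical above 0.6 rad).
It fails at once if the caddy is tipped (angle between caddy's own z axis and vertical above 0.35 rad).
It fails at once if a bystander is pushed away (distance of any of cup, mouse, stapler, phone, mug, tape from where it was at the start of the episode above 0.02 m).
It also fails if it takes over 56 s, if anything falls off the work surface, if the arm or the gripper's body presses on something with over 40 N, if the wrist force passes 120 N, or if a joint passes its speed limit or range.

## Robot

A 6-joint arm with a two-finger parallel gripper is mounted at the origin on the work surface. World frame = base frame: x ahead of the robot, y to its left, z up, the work surface at z = 0. Lengths are in m, angles in degrees, forces in N, time in s.
With the tool pointing down it reaches from about 0.4 to 0.825 m from the base axis. Payload 7 kg.
Tool frame: the origin (TCP) lies at the very end of the fingers, on their centre line; the grasp point (between the pads) lies behind it (r.grasp_offset is the z of the grasp point in the tool frame, in m); z points along the fingers, y is the direction in which the jaws open and shut (so a half turn about z gives the same grasp; the last joint's range is limited). The gripper opens to 88 mm and grips with 3 to 60 N. Pads are 19 mm wide; open, the fingers measure 130 mm over their backs; the gripper's body (78 mm by 193 mm) begins 47 mm behind the grasp point.
Start: joints at [79.704, 20.546, 0.682, 0, -70.136, -16.507], TCP at [0.304, 0.602, 0.227] pointing down, gripper open.
Joint ranges: [-176.03, 176.03], [-82.01, 121.73], [-58.28, 71.71], [-173.87, 95.51], [-174.79, -0.11], [-173.66, 173.66]. Speed limits (degrees/s): [136.94, 136.94, 172.46, 180, 180, 180].

## Interface

Orientations are given as [roll, pitch, yaw] about the fixed x, y, z axes, in that order (R = Rz(yaw) Ry(pitch) Rx(roll)).
In Python, from plant import r gives the robot as it stands. The module is installed in compiled form; this text tells all that it offers.
- The arm moves only by the tool servo_tool, never from a script. Its argument "targets" is a list of rows, each an object of numbers: "dx", "dy", "dz": the shift along the world's x, y, z in cm; "spin": the turn about the world's z in rad; "grip": the opening in per cent of the stroke, from 0 (shut) to 100 (fully open). A call has exactly 10 rows; each row is the pose to reach, as a shift and turn from the pose commanded when the call began; what a row does not reach only later rows make up. A row lasts 1/12 s, in which the tool goes at most 41.7 mm and 7.16 degrees, less where a joint would pass 70% of its speed; a pose out of reach is approached as far as the arm can. A call with a gripper value outside its range is refused whole. The fingers move at their own pace and stop on an object; "squeeze" is the grip in N (left out, the last holds). Time passes only in rows, so rows that repeat a pose let the fingers close, or fill a call up. It gives the time, the measured TCP pose, the force and the opening at its end, in the units of the state.
- r.get_state(): the state, without advancing time (a new reading comes with each control period).
- r.capture(name): name is "side" or "top"; returns the picture (480x640x3 uint8, blue, green, red); there is no depth.
- r.get_calibration(name): a dict with "K" (3x3 intrinsics, pixels), "extrinsics" (4x4, takes a point from camera to world coordinates). Camera axes: x right, y down, z forward; pixel columns grow to the right and rows downward; lengths in m; the calibration is good to about 2 mm. A picture is of the moment at which its call begins. get_calibration takes no time and is no camera call.
- r.close_job(): hands the job in, once; it reports no verdict.
Trained networks look in the newest picture that a camera, given by its name, has taken for a name from the list of things; names that differ only in an ending like _2 or _b are one class to them, and where a whole thing is asked for, a point or a joint stands for the part that bears it (a point fixed in the world has none). Each returns a list of dicts, best first, with "p" (0 to 1); they miss things now and then, are a little off and sometimes report something else, mostly with a low value. They report only what shows in the picture. A call takes as long as a camera call. They do not tell look-alikes from the thing itself.
- r.cut_out(name, camera): "mask" (480x640 bool, what is visible of it) and "extent" ([left, top, right, bottom] in pixels, round what is visible of it).
The state is a dict: "time_s": time; "joints": joint angles; "qd": joint speeds; "joint_torque": joint torques, N m; "tcp_pos": TCP position; "eef_rot": TCP orientation; "contact_force": force on the tool from outside, world axes, zero at the start; "moment": the same for the moment, N m; "gripper_width": finger opening in m.
Only numpy, scipy, OpenCV 4.12 (cv2) and the standard library are available. Lean on these libraries where they do the work, as an engineer would, in place of code of your own. Each camera call takes 0.05 s, during which the arm holds its last target. There are 200 camera calls.

## Working session

There is one attempt and no reset: what is moved stays moved. The work goes in short steps, Python scripts to look and compute and a tool call to move; the robot and the scene stay as the last step left them, time stands still between calls to the robot, and variables do not carry over. Pictures are saved under pics/ and viewed, about 8 in all and at most 12, crops included, and the job is handed in when it is done.

Besides the shell and the picture viewer there is one more tool, called after "Call:" by a JSON object that holds its "name" and its "arguments". servo_tool: Moves the arm, as the interface text tells. Its arguments: {"type":"object","properties":{"targets":{"type":"array"},"squeeze":{"type":"number"}},"required":["targets"]}

```bash
mkdir -p pics
python3 - <<'E'
from plant import r
import cv2,numpy as np
s=r.get_state(); print(s, r.grasp_offset)
for c in ("top","side"):
    im=r.capture(c); cv2.imwrite(f"pics/{c}0.png",im)
    k=r.get_calibration(c); print(c,k["K"].round(1).tolist(),k["extrinsics"].round(4).tolist())
    for n in ("caddy","pot","stamp","handle","tray","cup","lead_in"):
        for d in r.cut_out(n,c)[:3]: 
            print(n,round(d["p"],2),d["extent"])
E
```

```text
{'time_s': 0.0, 'joints': array([ 7.97053083e+01,  2.05901431e+01,  6.34611878e-01, -1.93081724e-02,
       -7.01366732e+01, -1.65062970e+01]), 'qd': array([-0.02526573, -0.07649821,  0.01246257,  0.0438098 ,  0.03529372,
        0.02442301]), 'joint_torque': array([ 1.89504637e-03, -5.82719493e+01,  2.93047714e+01,  6.99716493e+00,
        7.00741162e-03, -1.53486058e-04]), 'tcp_pos': array([0.30416777, 0.60203878, 0.2256462 ]), 'eef_rot': array([ 1.79906438e+02, -8.79655505e-03, -2.68075567e+01]), 'contact_force': array([-0.02557175,  0.30152   ,  0.47792739]), 'moment': array([-0.00158948, -0.05154853, -0.01926557]), 'gripper_width': 0.0877459847002854} -0.0188
top [[495.6, 0.0, 325.9], [0.0, 495.6, 240.4], [0.0, 0.0, 1.0]] [[0.0266, -0.9821, 0.1864, 0.2939], [-0.9994, -0.0299, -0.0151, 0.0304], [0.0204, -0.1859, -0.9824, 1.308], [0.0, 0.0, 0.0, 1.0]]
caddy 0.9 [280.0, 202.5, 388.5, 273.3]
pot 0.96 [195.0, 245.7, 227.6, 271.1]
pot 0.92 [186.9, 289.8, 217.8, 312.5]
pot 0.63 [152.3, 264.8, 186.2, 291.6]
stamp 0.61 [331.7, 296.8, 345.3, 311.1]
stamp 0.58 [358.4, 240.1, 381.6, 255.8]

[... 245 characters left out ...]
 0.62 [282.4, 201.6, 386.0, 269.2]
lead_in 0.4 [277.4, 197.3, 387.7, 276.8]
side [[591.5, 0.0, 310.6], [0.0, 591.5, 244.9], [0.0, 0.0, 1.0]] [[0.9442, -0.1888, 0.2699, 0.1543], [-0.3294, -0.5547, 0.7641, -1.0772], [0.0055, -0.8103, -0.586, 0.9372], [0.0, 0.0, 0.0, 1.0]]
caddy 0.56 [294.2, 234.5, 347.3, 319.0]
pot 0.86 [215.3, 178.6, 242.1, 213.8]
pot 0.69 [245.7, 189.9, 270.8, 226.4]
pot 0.56 [204.7, 197.0, 223.1, 229.3]
stamp 0.9 [242.6, 279.4, 260.4, 305.2]
stamp 0.76 [311.3, 280.9, 329.7, 309.0]
stamp 0.54 [292.6, 236.1, 345.4, 317.1]
tray 0.75 [292.9, 245.9, 350.9, 322.6]
cup 0.96 [334.7, 324.9, 360.2, 366.0]
cup 0.49 [195.4, 236.6, 225.3, 258.4]
lead_in 0.63 [293.4, 238.2, 347.3, 312.9]
```

```bash
sleep 1; ls pics
```

```text
side0.png
top0.png
```

Run:
```python
import cv2
t=cv2.imread("pics/top0.png")[180:330,140:540]; cv2.imwrite("pics/t0c.png",cv2.resize(t,None,fx=2,fy=2,interpolation=2))
t=cv2.imread("pics/side0.png")[160:380,180:380]; cv2.imwrite("pics/s0c.png",cv2.resize(t,None,fx=2.7,fy=2.7,interpolation=2))
```

```text
(no output)
```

View pics/t0c.png

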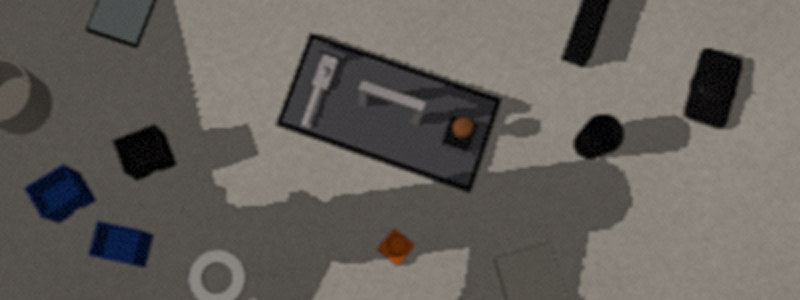

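View pics/s0c.png

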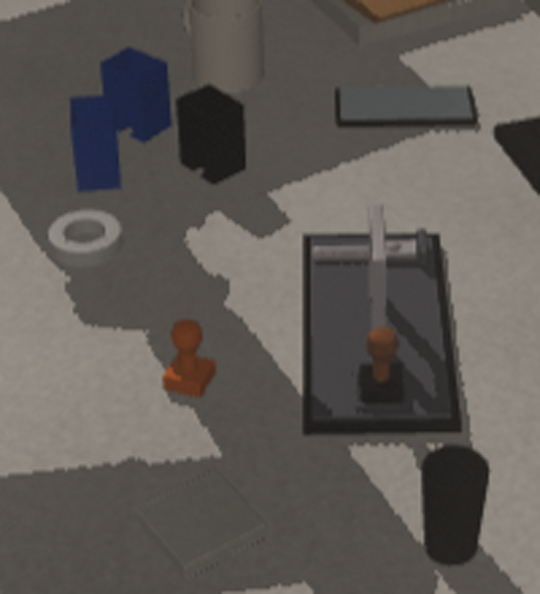

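The top view shows the black pot at full-image px (212,256), and the caddy with its rail at the left end (bare end near (294,240), stop near (303,212)). The handle runs from (320,223) to (350,235) and the cup is at (439,248). Next I'll fit models to get metric poses.

```bash
cat > h.py <<'E'
from plant import r
import cv2,numpy as np
from scipy.optimize import least_squares
CAL={c:r.get_calibration(c) for c in ("top","side")}
def proj(P,c):
    k=CAL[c];E=np.linalg.inv(k["extrinsics"]);q=np.atleast_2d(P)@E[:3,:3].T+E[:3,3];q=q@k["K"].T
    return q[:,:2]/q[:,2:]
def back(uv,z,c):
    k=CAL[c];d=np.c_[np.atleast_2d(uv),np.ones(len(np.atleast_2d(uv)))]@np.linalg.inv(k["K"]).T@k["extrinsics"][:3,:3].T
    o=k["extrinsics"][:3,3];return (o+d*((z-o[2])/d[:,2:]))[:,:2]
def T(pose,P):
    x,y,a=pose;c,s=np.cos(a),np.sin(a);P=np.asarray(P,float)
    return np.c_[x+c*P[:,0]-s*P[:,1],y+s*P[:,0]+c*P[:,1],P[:,2]]
def box(lx,ly,z0,z1): return [[sx*lx/2,sy*ly/2,z] for sx in(-1,1) for sy in(-1,1) for z in(z0,z1)]
def fit(masks,B,p0):
    # per-camera contour points vs projected hull
    C={c:max(cv2.findContours(m.astype(np.uint8),cv2.RETR_EXTERNAL,cv2.CHAIN_APPROX_NONE)[0],key=len)[:,0].astype(float) for c,m in masks.items()}
    def f(p):
        o=[]
        for c,q in C.items():
            H=cv2.convexHull(proj(T(p,B),c).astype(np.float32))
            o+=[cv2.pointPolygonTest(H,(float(a),float(b)),True)-0.4 for a,b in q]
        return o
    s=least_squares(f,p0,loss="soft_l1",f_scale=.7,diff_step=1e-3,x_scale=[.01,.01,.1]);return s.x,np.abs(s.fun).mean()
E
python3 - <<'E'
from h import *
im={c:r.capture(c) for c in CAL}
def near(n,c,uv):
    for d in r.cut_out(n,c):
        e=d["extent"]
        if abs((e[0]+e[2])/2-uv[0])<12 and abs((e[1]+e[3])/2-uv[1])<12: return d["mask"]
pm={"top":near("pot","top",(211,258)),"side":near("pot","side",(258,208))}
print({c:(m is not None and m.sum()) for c,m in pm.items()})
pb=box(.044,.056,0,.08)
g=back([(211,262)],0.04,"top")[0];print("pot guess",g)
for cs in (("top",),("side",),("top","side")):
  best=min((fit({c:pm[c] for c in cs},pb,[*g,a]) for a in np.radians([0,30,60,90,120,150])),key=lambda t:t[1]);print("pot",cs,best[0].round(4),np.degrees(best[0][2])%180,best[1])
pot=best[0]
# tray rim corners by hand from picture
cr=np.array([(312,37),(498,98),(470,190),(280,124)])/2+[140,180]
W=back(cr,0.012,"top");print(W.round(4), [np.linalg.norm(W[i]-W[i-1]).round(3) for i in range(4)])
ax=(W[0]-W[3]+W[1]-W[2]);a=np.arctan2(ax[1],ax[0]);t0=[*W.mean(0),a];print("tray0",t0,np.degrees(a))
tm={"top":near("tray","top",(334,237))}
tr,e=fit(tm,box(.134,.274,0,.012),t0);print("tray fit",tr,np.degrees(tr[2]),e)
V={}
for n in("handle",):
  print("handle pred px",proj(T(t0,[[0,-32,110],[0,32,110]]*np.array(1e-3)),"top"))
print("handle mid from top img",back((np.array([(360,88),(426,106)])/2+[140,180]),0.114,"top"))
print("rail bare end/stop",back(np.array([(308,122)])/2+[140,180],.024,"top"),"pred",T(t0,[[-.058,.098,.024]]))
print("cup",back([(439,250)],.04,"top"), "blue",back([(140+61,180+8+193/2-20+12)],.04,"top"))
for c in CAL:
  v=im[c].copy()
  for p,B,z in((pot,pb,0),(t0,box(.134,.274,0,.012),0),(tr,box(.134,.274,0,.012),0)):
    H=cv2.convexHull(proj(T(p,B),c).astype(np.float32)); 
    v=v if 0 else v
  s=4;x0,y0,w,h=((180,195,200,95) if c=="top" else (200,170,160,150))
  v=cv2.resize(v[y0:y0+h,x0:x0+w],None,fx=s,fy=s,interpolation=cv2.INTER_CUBIC)
  for p,B,col in((pot,pb,(0,255,0)),(t0,box(.134,.274,0,.012),(0,255,255)),(tr,box(.134,.274,0,.012),(0,0,255))):
    H=(cv2.convexHull(proj(T(p,B),c).astype(np.float32))-[x0,y0]+.5)*s; cv2.polylines(v,[H.astype(int)],True,col,1)
  cv2.imwrite(f"pics/fit_{c}.png",v)
E
```

```text
{'top': np.int64(564), 'side': np.int64(780)}
pot guess [0.46893968 0.30481975]
pot ('top',) [0.4838 0.3041 0.4309] 24.68777992608269 0.4002000229303297
pot ('side',) [0.484  0.3044 0.4387] 25.134869487450185 0.3906790214445131
pot ('top', 'side') [0.4839 0.3042 0.4334] 24.83020110716959 0.39668387400992206
[[ 0.6524  0.0944]
 [ 0.576  -0.1577]
 [ 0.451  -0.1211]
 [ 0.5317  0.1323]] [np.float64(0.127), np.float64(0.263), np.float64(0.13), np.float64(0.266)]
tray0 [np.float64(0.5527794879055775), np.float64(-0.013029488547001741), np.float64(-0.29437382826720976)] -16.86637795882001
tray fit [ 0.55778925 -0.0064052  -0.30129834] -17.263123297462297 0.6047190351696866
handle pred px [[348.68400493 232.19044806]
 [324.1124839  224.10202002]]
handle mid from top img [[ 0.56111056  0.02778709]
 [ 0.54095427 -0.05407648]]
rail bare end/stop [[0.53329421 0.09469415]] pred [[0.5257082 0.0975831 0.024    ]]
cup [[ 0.51793105 -0.28447645]] blue [[0.43084154 0.32765213]]
```

View pics/fit_top.png

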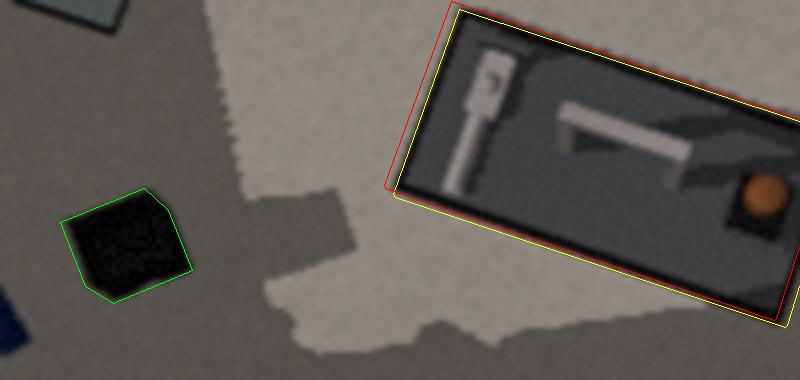

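Pot fit is good in both cameras. The tray outline from the network is about 1 px off, so I'll fit the caddy's rail, handle and rim to image intensities.

```bash
cat > cf.py <<'E'
from h import *
from scipy.optimize import minimize
mm=1e-3; S=8
def rect(x0,x1,y0,y1,z): return np.array([[x0,y0,z],[x1,y0,z],[x1,y1,z],[x0,y1,z]])*mm
BAR=[(np.array(box(.012,.08,.098,.114))+[0,0,0])]
RAIL=[np.array(box(.056,.010,.014,.024))+[-.030,.098,0],np.array(box(.044,.021,.020,.024))+[.020,.098,0]]
def cfit(c,win,p0,im):
    x0,y0,w,h=win; g=cv2.cvtColor(im,cv2.COLOR_BGR2GRAY).astype(np.float32)[y0:y0+h,x0:x0+w]
    def classes(p):
        def poly(L,P,v,hull=False):
            q=proj(T(p,P),c).astype(np.float32)
            if hull:q=cv2.convexHull(q)[:,0]
            cv2.fillPoly(L,[np.round(((q-[x0,y0]+.5)*S-.5)*16).astype(np.int32)],v,shift=4)
        out=[]
        base=np.zeros((h*S,w*S),np.uint8)
        poly(base,rect(-67,67,-137,137,12),1);poly(base,rect(-60,60,-130,130,14),2)
        for P in RAIL+BAR: poly(base,P,3,True)
        st=rect(-24,24,-122,-74,30);poly(base,st,4)
        st=rect(-22,22,-120,-76,75);poly(base,st,4)
        return np.stack([cv2.resize((base==k).astype(np.float32),(w,h),interpolation=cv2.INTER_AREA) for k in range(5)])
    def f(p):
        A=classes(p); wt=1-A[4]; wt[:]=wt
        X=A[:4].reshape(4,-1).T; k=(A[4].ravel()<.01)&(roi.ravel())
        b=np.linalg.lstsq(X[k],g.ravel()[k],rcond=None)[0]
        return float(np.mean(np.minimum(np.abs(X[k]@b-g.ravel()[k]),40)))
    A=classes(p0);roi=cv2.dilate((A[0]<.5).astype(np.uint8),np.ones((7,7)))>0
    best=None
    for d in [(0,0,0),(.004,.004,0),(-.004,.004,.01),(.004,-.004,-.01)]:
        st=np.array(p0)+d
        s=minimize(f,st,method="Nelder-Mead",options=dict(initial_simplex=[st,st+[.005,0,0],st+[0,.005,0],st+[0,0,.02]],xatol=1e-4,fatol=1e-4,maxiter=150))
        if best is None or s.fun<best.fun: best=s
    return best.x,best.fun
def overlay(c,win,p,im,name,extra=[]):
    x0,y0,w,h=win;s=5
    v=cv2.resize(im[y0:y0+h,x0:x0+w],None,fx=s,fy=s,interpolation=cv2.INTER_CUBIC)
    for P,col in [(rect(-67,67,-137,137,12),(0,255,255)),(rect(-60,60,-130,130,14),(0,255,0))]+[(q,(0,0,255)) for q in RAIL+BAR]:
        q=cv2.convexHull(proj(T(p,P),c).astype(np.float32))
        cv2.polylines(v,[((q-[x0,y0]+.5)*s).astype(int)],True,col,1)
    cv2.imwrite(name,v)
E
python3 - <<'E'
from cf import *
a=cv2.imread("pics/top0.png");b=cv2.imread("pics/side0.png")
wt=(265,185,140,100);ws=(275,220,95,115)
p0=[.555,-.010,-.297]
for c,w,im in(("top",wt,a),("side",ws,b)):
    p,e=cfit(c,w,p0,im);print(c,p.round(4),np.degrees(p[2]),e)
    overlay(c,w,p,im,f"pics/cf_{c}.png")
u=cv2.imread("pics/cf_top.png");v=cv2.imread("pics/cf_side.png")
H=max(u.shape[0],v.shape[0]);f=lambda q:cv2.copyMakeBorder(q,0,H-q.shape[0],0,0,0)
m=np.hstack([f(u),f(v)]);m=cv2.resize(m,None,fx=800/m.shape[1],fy=800/m.shape[1],interpolation=cv2.INTER_AREA);cv2.imwrite("pics/cf.png",m)
E
```

```text
top [ 0.5539 -0.0116 -0.3107] -17.803408872783162 10.668609619140625
side [ 0.5525 -0.0153 -0.311 ] -17.81875829524458 11.679813385009766
```

View pics/cf.png

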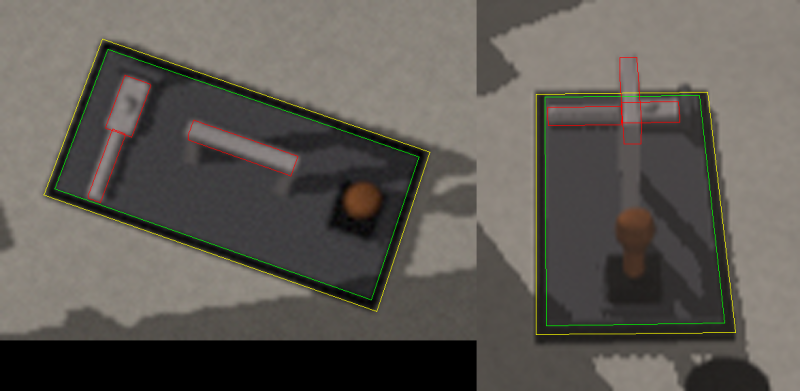

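Call:
{"name": "servo_tool", "arguments": {"targets": [{"dx":18,"dy":-29.8,"dz":-10.7,"spin":0.901,"grip":80},{"dx":18,"dy":-29.8,"dz":-10.7,"spin":0.901,"grip":80},{"dx":18,"dy":-29.8,"dz":-10.7,"spin":0.901,"grip":80},{"dx":18,"dy":-29.8,"dz":-10.7,"spin":0.901,"grip":80},{"dx":18,"dy":-29.8,"dz":-10.7,"spin":0.901,"grip":80},{"dx":18,"dy":-29.8,"dz":-10.7,"spin":0.901,"grip":80},{"dx":18,"dy":-29.8,"dz":-10.7,"spin":0.901,"grip":80},{"dx":18,"dy":-29.8,"dz":-10.7,"spin":0.901,"grip":80},{"dx":18,"dy":-29.8,"dz":-10.7,"spin":0.901,"grip":80},{"dx":18,"dy":-29.8,"dz":-10.7,"spin":0.901,"grip":80}], "squeeze": 30}}

```text
time_s: 1.88
tcp_pos: [0.4851, 0.2992, 0.1175]
eef_rot: [179.9, 0.2, 24.6]
contact_force: [-0.9, 0.2, -1.4]
gripper_width: 0.0703
```

Call:
{"name": "servo_tool", "arguments": {"targets": [{"dz":0,"grip":80},{"dz":0,"grip":80},{"dz":-2.5,"grip":80},{"dz":-5,"grip":80},{"dz":-7,"grip":80},{"dz":-7.5,"grip":80},{"dz":-7.5,"grip":80},{"dz":-7.5,"grip":20},{"dz":-7.5,"grip":20},{"dz":-7.5,"grip":20}]}}

```text
validation failed for argument at $.ta...
```

Call:
{"name": "servo_tool", "arguments": {"targets": [{"dx":0,"dy":0,"dz":0,"spin":0,"grip":80},{"dx":0,"dy":0,"dz":-1,"spin":0,"grip":80},{"dx":0,"dy":0,"dz":-2.5,"spin":0,"grip":80},{"dx":0,"dy":0,"dz":-5,"spin":0,"grip":80},{"dx":0,"dy":0,"dz":-7,"spin":0,"grip":80},{"dx":0,"dy":0,"dz":-7.5,"spin":0,"grip":80},{"dx":0,"dy":0,"dz":-7.5,"spin":0,"grip":80},{"dx":0,"dy":0,"dz":-7.5,"spin":0,"grip":20},{"dx":0,"dy":0,"dz":-7.5,"spin":0,"grip":20},{"dx":0,"dy":0,"dz":-7.5,"spin":0,"grip":20}]}}

```text
time_s: 2.72
tcp_pos: [0.4849, 0.3053, 0.0459]
eef_rot: [-180.0, -0.1, 24.9]
contact_force: [-0.7, 0.3, -1.6]
gripper_width: 0.0559
```

Call:
{"name": "servo_tool", "arguments": {"targets": [{"dx":0,"dy":0,"dz":0,"spin":0,"grip":20},{"dx":0,"dy":0,"dz":3,"spin":0,"grip":20},{"dx":0.5,"dy":-1.6,"dz":6,"spin":-0.05,"grip":20},{"dx":1.5,"dy":-4.8,"dz":7,"spin":-0.17,"grip":20},{"dx":2.6,"dy":-8.4,"dz":7,"spin":-0.29,"grip":20},{"dx":3.8,"dy":-12,"dz":7,"spin":-0.41,"grip":20},{"dx":4.9,"dy":-15.6,"dz":7,"spin":-0.53,"grip":20},{"dx":5.9,"dy":-18.8,"dz":7,"spin":-0.65,"grip":20},{"dx":6.4,"dy":-20.6,"dz":7,"spin":-0.72,"grip":20},{"dx":6.6,"dy":-21.1,"dz":7,"spin":-0.744,"grip":20}]}}

```text
time_s: 3.55
tcp_pos: [0.5506, 0.0906, 0.115]
eef_rot: [-180.0, -0.0, -18.2]
contact_force: [0.7, 0.9, -2.0]
gripper_width: 0.0559
```

Call:
{"name": "servo_tool", "arguments": {"targets": [{"dx":0,"dy":0,"dz":0,"spin":0,"grip":20},{"dx":0,"dy":0,"dz":0,"spin":0,"grip":20},{"dx":0,"dy":0,"dz":-1,"spin":0,"grip":20},{"dx":0,"dy":0,"dz":-2,"spin":0,"grip":20},{"dx":0,"dy":0,"dz":-2.7,"spin":0,"grip":20},{"dx":0,"dy":0,"dz":-3,"spin":0,"grip":20},{"dx":0,"dy":0,"dz":-3,"spin":0,"grip":20},{"dx":0,"dy":0,"dz":-3,"spin":0,"grip":20},{"dx":0,"dy":0,"dz":-3,"spin":0,"grip":20},{"dx":0,"dy":0,"dz":-3,"spin":0,"grip":20}]}}

```text
time_s: 4.38
tcp_pos: [0.5507, 0.0937, 0.0849]
eef_rot: [-180.0, -0.0, -17.8]
contact_force: [-1.1, -0.4, -2.5]
gripper_width: 0.0557
```

Run:
```python
from cf import *
s=r.get_state();print(s["time_s"],s["tcp_pos"],s["eef_rot"],s["contact_force"],s["gripper_width"])
ims={c:r.capture(c) for c in CAL}
for c in CAL: cv2.imwrite(f"pics/hold_{c}.png",ims[c])
u=cv2.resize(ims["top"][190:270,270:370],None,fx=4,fy=4,interpolation=2);v=cv2.resize(ims["side"][190:290,270:370],None,fx=4,fy=4,interpolation=2)
w=np.hstack([np.pad(u,((0,80),(0,0),(0,0))),v]);cv2.imwrite("pics/hold.png",w)
# pot fit in hand from side mask (z raised)
z=s["tcp_pos"][2]-.045
for c in CAL:
  for d in r.cut_out("pot",c):
    e=d["extent"]; print(c,round(d["p"],2),np.round(e,1), proj([[*s["tcp_pos"][:2],z+.04]],c).round(1))
```

```text
4.3833 [0.55065684 0.09365809 0.08490633] [-1.79976116e+02 -2.87789673e-02 -1.77929368e+01] [-1.11223596 -0.41038134 -2.47511343] 0.055679663810125846
top 0.48 [152.5 274.8 164.2 284.9] [[293.7 230.2]]
side 0.84 [213.7 179.  241.4 215.8] [[304.3 233.2]]
side 0.78 [297.3 228.8 312.7 252.7] [[304.3 233.2]]
side 0.67 [204.2 194.4 225.3 231.2] [[304.3 233.2]]
```

View pics/hold.png

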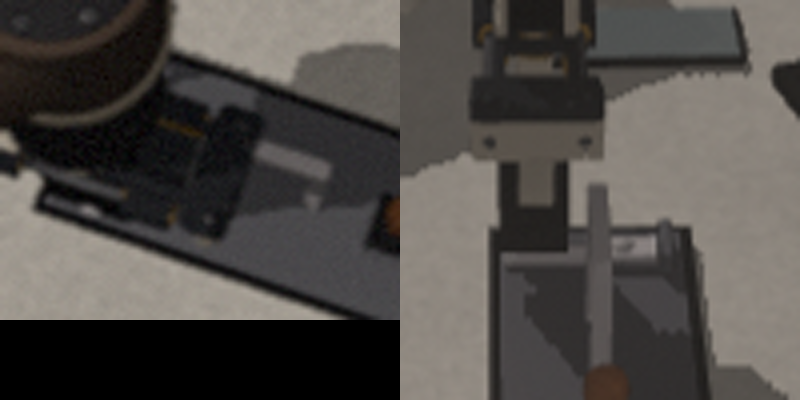

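Side crop: the pot (rows 160–250 of the right half) hangs over the rail's bare end, clear of handle and stop. I'll lower it and watch the force.

Call:
{"name": "servo_tool", "arguments": {"targets": [{"dx":-0.02,"dy":-0.06,"dz":-0.6,"spin":0,"grip":20},{"dx":-0.02,"dy":-0.06,"dz":-1.1,"spin":0,"grip":20},{"dx":-0.02,"dy":-0.06,"dz":-1.4,"spin":0,"grip":20},{"dx":-0.02,"dy":-0.06,"dz":-1.6,"spin":0,"grip":20},{"dx":-0.02,"dy":-0.06,"dz":-1.7,"spin":0,"grip":20},{"dx":-0.02,"dy":-0.06,"dz":-1.8,"spin":0,"grip":20},{"dx":-0.02,"dy":-0.06,"dz":-1.9,"spin":0,"grip":20},{"dx":-0.02,"dy":-0.06,"dz":-2,"spin":0,"grip":20},{"dx":-0.02,"dy":-0.06,"dz":-2,"spin":0,"grip":20},{"dx":-0.02,"dy":-0.06,"dz":-2,"spin":0,"grip":20}]}}

```text
time_s: 5.42
tcp_pos: [0.5502, 0.0929, 0.0646]
eef_rot: [-180.0, -0.0, -17.8]
contact_force: [0.0, -0.1, -0.8]
gripper_width: 0.0559
```

Call:
{"name": "servo_tool", "arguments": {"targets": [{"dx":0,"dy":0,"dz":-0.1,"spin":0,"grip":20},{"dx":0,"dy":0,"dz":-0.2,"spin":0,"grip":20},{"dx":0,"dy":0,"dz":-0.3,"spin":0,"grip":20},{"dx":0,"dy":0,"dz":-0.4,"spin":0,"grip":20},{"dx":0,"dy":0,"dz":-0.5,"spin":0,"grip":20},{"dx":0,"dy":0,"dz":-0.5,"spin":0,"grip":20},{"dx":0,"dy":0,"dz":-0.5,"spin":0,"grip":20},{"dx":0,"dy":0,"dz":-0.5,"spin":0,"grip":20},{"dx":0,"dy":0,"dz":-0.5,"spin":0,"grip":20},{"dx":0,"dy":0,"dz":-0.5,"spin":0,"grip":20}]}}

```text
time_s: 6.25
tcp_pos: [0.5502, 0.0928, 0.0599]
eef_rot: [-180.0, -0.0, -17.8]
contact_force: [-2.5, -0.1, 5.5]
gripper_width: 0.056
```

Run:
```python
from h import *
s=r.get_state();print(s["tcp_pos"],s["contact_force"],s["moment"])
im=r.capture("side");v=cv2.resize(im[205:285,275:355],None,fx=7,fy=7,interpolation=2);cv2.imwrite("pics/rail.png",v)
```

```text
[0.55021884 0.09283017 0.05989493] [-2.5401244  -0.13370678  5.50132524] [-0.07450016  0.91318525  0.02265976]
```

View pics/rail.png

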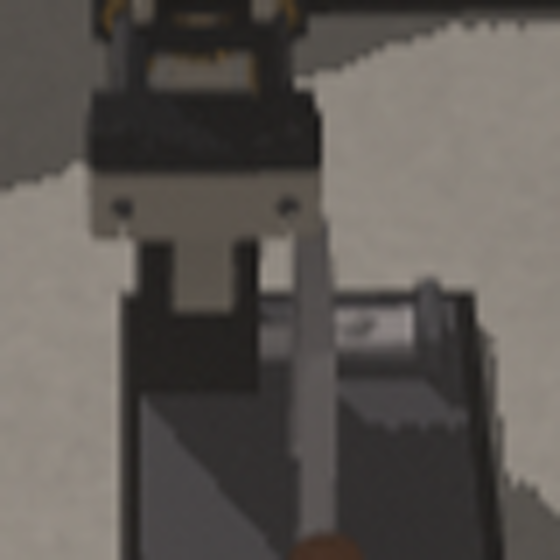

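Call:
{"name": "servo_tool", "arguments": {"targets": [{"dx":0,"dy":0,"dz":0.08,"spin":0,"grip":20},{"dx":0,"dy":0,"dz":0.08,"spin":0,"grip":20},{"dx":0.38,"dy":-0.12,"dz":0.08,"spin":0,"grip":20},{"dx":0.76,"dy":-0.24,"dz":0.08,"spin":0,"grip":20},{"dx":1.14,"dy":-0.37,"dz":0.08,"spin":0,"grip":20},{"dx":1.52,"dy":-0.49,"dz":0.08,"spin":0,"grip":20},{"dx":1.9,"dy":-0.61,"dz":0.08,"spin":0,"grip":20},{"dx":2.28,"dy":-0.73,"dz":0.08,"spin":0,"grip":20},{"dx":2.28,"dy":-0.73,"dz":0.08,"spin":0,"grip":20},{"dx":2.28,"dy":-0.73,"dz":0.08,"spin":0,"grip":20}]}}

```text
time_s: 7.13
tcp_pos: [0.5731, 0.0854, 0.0602]
eef_rot: [180.0, 0.0, -17.8]
contact_force: [-1.0, -0.0, -0.4]
gripper_width: 0.056
```

Run:
```python
from h import *
s=r.get_state();print(s["tcp_pos"],s["eef_rot"],s["contact_force"],s["moment"],s["gripper_width"])
```

```text
[0.57311201 0.08537121 0.06017103] [ 1.79991892e+02  1.08694002e-02 -1.78355880e+01] [-0.95759792 -0.00159838 -0.36603706] [ 0.00023951  0.02037693 -0.01483203] 0.055965162265498074
```

Call:
{"name": "servo_tool", "arguments": {"targets": [{"dx":0.38,"dy":-0.12,"dz":0,"spin":0,"grip":20},{"dx":0.76,"dy":-0.24,"dz":0,"spin":0,"grip":20},{"dx":1.14,"dy":-0.37,"dz":0,"spin":0,"grip":20},{"dx":1.52,"dy":-0.49,"dz":0,"spin":0,"grip":20},{"dx":1.9,"dy":-0.61,"dz":0,"spin":0,"grip":20},{"dx":2.28,"dy":-0.73,"dz":0,"spin":0,"grip":20},{"dx":2.66,"dy":-0.85,"dz":0,"spin":0,"grip":20},{"dx":2.95,"dy":-0.95,"dz":0,"spin":0,"grip":20},{"dx":3.05,"dy":-0.98,"dz":0,"spin":0,"grip":20},{"dx":3.05,"dy":-0.98,"dz":0,"spin":0,"grip":20}]}}

```text
time_s: 7.97
tcp_pos: [0.6043, 0.0754, 0.0604]
eef_rot: [180.0, -0.0, -17.8]
contact_force: [1.6, -1.0, -0.3]
gripper_width: 0.0559
```

Run:
```python
from cf import *
s=r.get_state();print(s["tcp_pos"],s["eef_rot"],s["contact_force"],s["moment"],s["gripper_width"])
im=r.capture("side");v=cv2.resize(im[205:285,275:355],None,fx=7,fy=7,interpolation=2);cv2.imwrite("pics/rail2.png",v)
```

```text
[0.60427274 0.07538048 0.06038055] [ 1.79993999e+02 -4.82858383e-02 -1.78120185e+01] [ 1.62740012 -0.99869807 -0.30878942] [-0.69524453 -0.53669791  0.0287547 ] 0.055860018363040415
```

View pics/rail2.png

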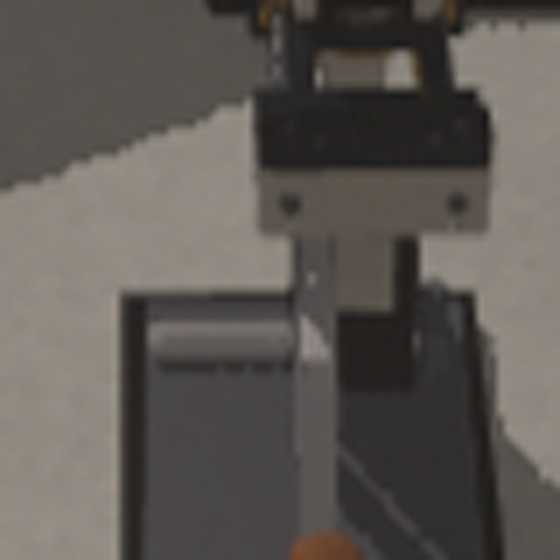

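Call:
{"name": "servo_tool", "arguments": {"targets": [{"dx":0.05,"dy":-0.02,"dz":0,"spin":0,"grip":20},{"dx":0.1,"dy":-0.03,"dz":0,"spin":0,"grip":20},{"dx":0.15,"dy":-0.05,"dz":0,"spin":0,"grip":20},{"dx":0.2,"dy":-0.06,"dz":0,"spin":0,"grip":20},{"dx":0.25,"dy":-0.08,"dz":0,"spin":0,"grip":20},{"dx":0.25,"dy":-0.08,"dz":0,"spin":0,"grip":20},{"dx":0.25,"dy":-0.08,"dz":0,"spin":0,"grip":20},{"dx":0.25,"dy":-0.08,"dz":0,"spin":0,"grip":20},{"dx":0.25,"dy":-0.08,"dz":0,"spin":0,"grip":20},{"dx":0.25,"dy":-0.08,"dz":0,"spin":0,"grip":20}]}}

```text
time_s: 8.85
tcp_pos: [0.6059, 0.0749, 0.0603]
eef_rot: [180.0, 0.0, -17.8]
contact_force: [-0.8, -0.9, -2.6]
gripper_width: 0.0558
```

Call:
{"name": "servo_tool", "arguments": {"targets": [{"dx":-0.05,"dy":0.02,"dz":0,"spin":0,"grip":20},{"dx":-0.1,"dy":0.03,"dz":0,"spin":0,"grip":20},{"dx":-0.15,"dy":0.05,"dz":0,"spin":0,"grip":20},{"dx":-0.2,"dy":0.06,"dz":0,"spin":0,"grip":20},{"dx":-0.25,"dy":0.08,"dz":0,"spin":0,"grip":20},{"dx":-0.25,"dy":0.08,"dz":0,"spin":0,"grip":20},{"dx":-0.25,"dy":0.08,"dz":0,"spin":0,"grip":20},{"dx":-0.25,"dy":0.08,"dz":0,"spin":0,"grip":20},{"dx":-0.25,"dy":0.08,"dz":0,"spin":0,"grip":20},{"dx":-0.25,"dy":0.08,"dz":0,"spin":0,"grip":20}]}}

```text
time_s: 9.68
tcp_pos: [0.6036, 0.0759, 0.0604]
eef_rot: [-180.0, -0.0, -17.8]
contact_force: [-0.0, 1.1, -2.9]
gripper_width: 0.056
```

Call:
{"name": "servo_tool", "arguments": {"targets": [{"dx":0.1,"dy":-0.03,"dz":0,"spin":0,"grip":20},{"dx":0.2,"dy":-0.06,"dz":0,"spin":0,"grip":20},{"dx":0.3,"dy":-0.1,"dz":0,"spin":0,"grip":20},{"dx":0.35,"dy":-0.11,"dz":0,"spin":0,"grip":20},{"dx":0.4,"dy":-0.13,"dz":0,"spin":0,"grip":20},{"dx":0.45,"dy":-0.14,"dz":0,"spin":0,"grip":20},{"dx":0.5,"dy":-0.16,"dz":0,"spin":0,"grip":20},{"dx":0.5,"dy":-0.16,"dz":0,"spin":0,"grip":20},{"dx":0.5,"dy":-0.16,"dz":0,"spin":0,"grip":20},{"dx":0.5,"dy":-0.16,"dz":0,"spin":0,"grip":20}]}}

```text
time_s: 10.52
tcp_pos: [0.6083, 0.074, 0.0603]
eef_rot: [180.0, 0.0, -17.8]
contact_force: [-1.7, -0.3, -2.4]
gripper_width: 0.056
```

Call:
{"name": "servo_tool", "arguments": {"targets": [{"dx":0.05,"dy":-0.02,"dz":0,"spin":0,"grip":20},{"dx":0.1,"dy":-0.03,"dz":0,"spin":0,"grip":20},{"dx":0.15,"dy":-0.05,"dz":0,"spin":0,"grip":20},{"dx":0.19,"dy":-0.06,"dz":0,"spin":0,"grip":20},{"dx":0.19,"dy":-0.06,"dz":0,"spin":0,"grip":20},{"dx":0.19,"dy":-0.06,"dz":0,"spin":0,"grip":20},{"dx":0.19,"dy":-0.06,"dz":0,"spin":0,"grip":20},{"dx":0.19,"dy":-0.06,"dz":0,"spin":0,"grip":20},{"dx":0.19,"dy":-0.06,"dz":0,"spin":0,"grip":20},{"dx":0.19,"dy":-0.06,"dz":0,"spin":0,"grip":20}]}}

```text
time_s: 11.35
tcp_pos: [0.6093, 0.0736, 0.0603]
eef_rot: [180.0, 0.1, -17.8]
contact_force: [-6.4, 1.8, 1.1]
gripper_width: 0.056
```

Run:
```python
from cf import *
a=r.capture("side"); b=cv2.imread("pics/rail2.png"); cv2.imwrite("pics/side3.png",a)
v=cv2.resize(a[225:265,295:350],None,fx=10,fy=10,interpolation=2)
cv2.imwrite("pics/rail3.png",v)
# caddy shift: phase correlation of rib (left part) vs initial picture, and stop
o=cv2.imread("pics/hold_side.png")
g=lambda i,x0,y0,w,h:np.float32(cv2.cvtColor(i,cv2.COLOR_BGR2GRAY)[y0:y0+h,x0:x0+w])
t=g(a,333,255,18,50);
for nm,(x0,y0,w,h) in dict(stamp=(306,278,28,34),tray=(292,295,60,30)).items():
    T0=g(o,x0,y0,w,h);S=g(a,x0-4,y0-4,w+8,h+8)
    S=cv2.resize(S,None,fx=8,fy=8,interpolation=2);T0=cv2.resize(T0,None,fx=8,fy=8,interpolation=2)
    _,m,_,l=cv2.minMaxLoc(cv2.matchTemplate(S,T0,5));print(nm,m,(np.array(l)-32)/8)
print("px per mm along ex (side):",proj([[.5539,-.0116,.014],[.5539+.00952,-.0116-.00306,.014]],"side"))
```

```text
stamp 0.8291305899620056 [-0.375  0.125]
tray 0.9578584432601929 [0. 0.]
px per mm along ex (side): [[319.19548549 277.86868923]
 [323.23550917 277.82292544]]
```

View pics/rail3.png

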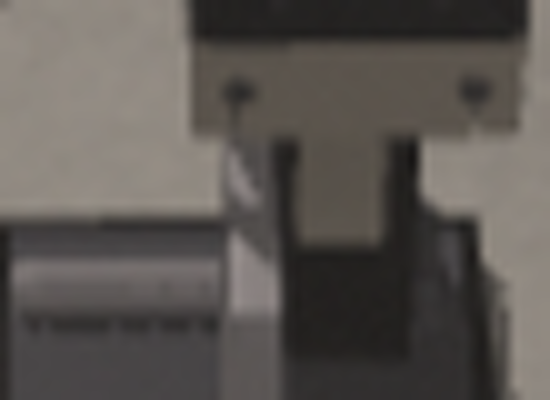

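The pot is up against resistance (about 7 N). There is still a gap of about 1.5 px between the pot (column 415) and the end stop (column 430), which fits a seated pot with the caddy pushed to the tray wall. I'll unload, release and check.

Call:
{"name": "servo_tool", "arguments": {"targets": [{"dx":-0.06,"dy":0.02,"dz":0,"spin":0,"grip":20},{"dx":-0.1,"dy":0.03,"dz":0,"spin":0,"grip":20},{"dx":-0.15,"dy":0.05,"dz":0,"spin":0,"grip":20},{"dx":-0.2,"dy":0.06,"dz":0,"spin":0,"grip":20},{"dx":-0.2,"dy":0.06,"dz":0,"spin":0,"grip":20},{"dx":-0.2,"dy":0.06,"dz":0,"spin":0,"grip":80},{"dx":-0.2,"dy":0.06,"dz":0,"spin":0,"grip":80},{"dx":-0.2,"dy":0.06,"dz":0,"spin":0,"grip":80},{"dx":-0.2,"dy":0.06,"dz":0,"spin":0,"grip":80},{"dx":-0.2,"dy":0.06,"dz":0,"spin":0,"grip":80}]}}

```text
time_s: 12.23
tcp_pos: [0.6087, 0.0743, 0.0606]
eef_rot: [-180.0, -0.0, -17.8]
contact_force: [-1.1, -0.1, -0.6]
gripper_width: 0.0698
```

Call:
{"name": "servo_tool", "arguments": {"targets": [{"dx":0,"dy":0,"dz":1,"spin":0,"grip":80},{"dx":0,"dy":0,"dz":3,"spin":0,"grip":80},{"dx":0,"dy":0,"dz":6,"spin":0,"grip":80},{"dx":0,"dy":0,"dz":9,"spin":0,"grip":80},{"dx":0.5,"dy":3,"dz":11,"spin":0,"grip":80},{"dx":1.5,"dy":6,"dz":12,"spin":-0.12,"grip":80},{"dx":2,"dy":9,"dz":12,"spin":-0.24,"grip":80},{"dx":2,"dy":12,"dz":12,"spin":-0.36,"grip":80},{"dx":2,"dy":15,"dz":12,"spin":-0.48,"grip":80},{"dx":2,"dy":17,"dz":12,"spin":-0.6,"grip":80}]}}

```text
time_s: 13.07
tcp_pos: [0.6284, 0.2466, 0.1813]
eef_rot: [-179.9, -0.0, -52.5]
contact_force: [0.3, -0.4, 0.6]
gripper_width: 0.0699
```

Run:
```python
from cf import *
ims={c:r.capture(c) for c in CAL}
print(r.get_state()["contact_force"])
for c in CAL: cv2.imwrite(f"pics/rel_{c}.png",ims[c])
u=cv2.resize(ims["top"][190:280,270:400],None,fx=3,fy=3,interpolation=2);v=cv2.resize(ims["side"][200:330,270:400],None,fx=3,fy=3,interpolation=2)
w=np.hstack([np.pad(u,((0,v.shape[0]-u.shape[0]),(0,0),(0,0))),v]);cv2.imwrite("pics/rel.png",w)
for c in CAL:
  for d in r.cut_out("pot",c):
    e=d["extent"]
    if 270<e[0]<340: 
      m=d["mask"]; B=np.array(box(.044,.056,.014,.094)); p,er=fit({c:m},B,[.603,.0756,-.31]);print(c,d["p"],p.round(4),er)
```

```text
[ 0.04890524 -0.84602289 -1.00045   ]
top 0.71 [ 0.6068  0.0761 -0.3427] 0.3729031444109849
side 0.8 [ 0.6064  0.0753 -0.3559] 1.1294887234218804
```

View pics/rel.png

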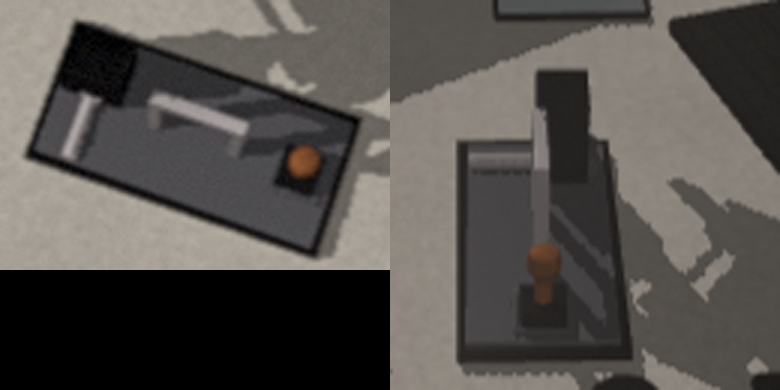

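Run:
```python
from cf import *
ex=np.array([.952,-.3057]);ey=np.array([.3057,.952])
for c,zs in (("top",.114),("side",.114)):
  a=cv2.imread(f"pics/{c}0.png");b=cv2.imread(f"pics/rel_{c}.png")
  g=lambda i:np.float32(cv2.cvtColor(i,cv2.COLOR_BGR2GRAY))
  A,Bm=g(a),g(b)
  p0=[.5539,-.0116,-.3107]
  regs=dict(handle=(np.array(box(.02,.09,.09,.114)),.106),rib=(np.array(box(.03,.018,.014,.024))+[-.043,.098,0],.022),stamp=(np.array(box(.036,.036,.04,.08))+[0,-.098,0],.06))
  for n,(P,z) in regs.items():
    q=proj(T(p0,P),c);x0,y0=np.floor(q.min(0)).astype(int)-1;x1,y1=np.ceil(q.max(0)).astype(int)+2
    M=np.eye(2,3,dtype=np.float32)
    try:
      cc,M=cv2.findTransformECC(A[y0:y1,x0:x1],Bm[y0-0:y1,x0:x1],M,cv2.MOTION_TRANSLATION,(3,100,1e-5),None,1)
    except cv2.error as e: print(c,n,"fail");continue
    t=M[:,2];m=q.mean(0);d=(back([m+t],z,c)-back([m],z,c))[0]*1e3
    print(c,n,round(cc,3),"px",t.round(2),"mm along x,y caddy",(d@ex).round(2),(d@ey).round(2))
```

```text
top handle 0.935 px [0.52 0.04] mm along x,y caddy 0.33 -1.26
top rib 0.95 px [ 0.02 -0.44] mm along x,y caddy 1.12 0.37
top stamp 0.981 px [-0.01  0.09] mm along x,y caddy -0.23 -0.06
side handle fail
side rib 0.973 px [ 0.71 -0.15] mm along x,y caddy 1.85 0.61
side stamp 0.988 px [ 0.03 -0.04] mm along x,y caddy 0.07 0.13
```

Run:
```python
from cf import *
for nm,p in (("top0",[.5539,-.0116,-.3107]),("rel_top",[.5544,-.0118,-.3180])):
  g=np.float32(cv2.cvtColor(cv2.imread(f"pics/{nm}.png"),cv2.COLOR_BGR2GRAY))
  xs=np.arange(-68,14,3)
  print(nm,"x",xs.tolist())
  for y in(88.5,98,107.5):
    q=proj(T(p,np.c_[xs,0*xs+y,0*xs+24]*1e-3),"top").astype(np.float32)
    print(y,cv2.remap(g,q[:,0],q[:,1],1).ravel().astype(int).tolist())
p,e=cfit("top",(265,185,140,100),[.5544,-.0118,-.318],cv2.imread("pics/rel_top.png"))
print(p,e)
v=cv2.imread("pics/rel_top.png")[190:248,270:330];cv2.imwrite("pics/rt.png",cv2.resize(v,None,fx=10,fy=10,interpolation=2))
```

```text
top0 x [-68, -65, -62, -59, -56, -53, -50, -47, -44, -41, -38, -35, -32, -29, -26, -23, -20, -17, -14, -11, -8, -5, -2, 1, 4, 7, 10, 13]
88.5 [48, 18, 37, 58, 57, 44, 39, 40, 45, 40, 42, 46, 43, 43, 43, 40, 41, 39, 42, 42, 39, 47, 74, 92, 98, 100, 97, 100]
98 [45, 14, 42, 84, 121, 128, 127, 123, 127, 123, 121, 123, 124, 125, 123, 123, 124, 124, 122, 125, 123, 123, 125, 131, 130, 131, 130, 123]
107.5 [52, 10, 36, 58, 62, 68, 66, 63, 66, 64, 65, 64, 67, 67, 63, 65, 66, 65, 67, 67, 67, 69, 94, 117, 120, 115, 111, 111]
rel_top x [-68, -65, -62, -59, -56, -53, -50, -47, -44, -41, -38, -35, -32, -29, -26, -23, -20, -17, -14, -11, -8, -5, -2, 1, 4, 7, 10, 13]
88.5 [31, 13, 46, 69, 63, 57, 56, 52, 53, 54, 50, 48, 50, 56, 56, 51, 53, 51, 52, 48, 47, 55, 66, 65, 30, 9, 10, 16]
98 [37, 17, 47, 101, 140, 155, 153, 148, 151, 149, 149, 148, 147, 151, 148, 150, 148, 149, 152, 150, 150, 150, 139, 92, 35, 11, 11, 12]
107.5 [41, 19, 43, 73, 81, 83, 84, 83, 85, 81, 82, 81, 81, 82, 78, 83, 81, 81, 83, 80, 83, 82, 84, 71, 37, 11, 8, 10]
[ 0.55381402 -0.01258486 -0.31240846] 18.922521591186523
```

View pics/rt.png

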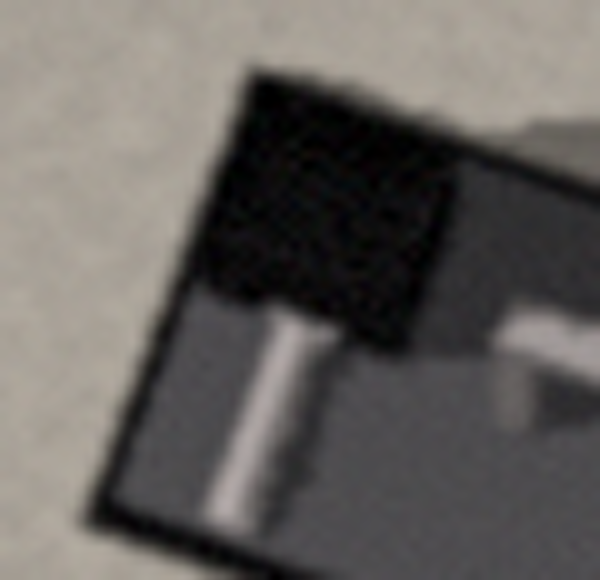

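Pot is clearly past the click zone, but both cameras put it about 2 mm beyond the nominal seat, which is where the stop would be. I'll regrip it and draw it back gently, so the detent rather than the stop sets its position.

Call:
{"name": "servo_tool", "arguments": {"targets": [{"dx":0,"dy":-3,"dz":0,"spin":0.12,"grip":80},{"dx":0,"dy":-6,"dz":0,"spin":0.24,"grip":80},{"dx":0,"dy":-9,"dz":0,"spin":0.36,"grip":80},{"dx":-0.5,"dy":-12,"dz":0,"spin":0.48,"grip":80},{"dx":-1.5,"dy":-15,"dz":0,"spin":0.6,"grip":80},{"dx":-2,"dy":-17,"dz":0,"spin":0.6,"grip":80},{"dx":-2,"dy":-17,"dz":0,"spin":0.6,"grip":80},{"dx":-2,"dy":-17,"dz":-2,"spin":0.6,"grip":80},{"dx":-2,"dy":-17,"dz":-4,"spin":0.6,"grip":80},{"dx":-2,"dy":-17,"dz":-6,"spin":0.6,"grip":80}]}}

```text
time_s: 14.1
tcp_pos: [0.6086, 0.0731, 0.1208]
eef_rot: [-179.9, -0.1, -17.8]
contact_force: [-0.1, 0.5, -1.4]
gripper_width: 0.0703
```

Call:
{"name": "servo_tool", "arguments": {"targets": [{"dx":0,"dy":0,"dz":-2,"spin":0,"grip":80},{"dx":0,"dy":0,"dz":-4,"spin":0,"grip":80},{"dx":0,"dy":0,"dz":-5.5,"spin":0,"grip":80},{"dx":0,"dy":0,"dz":-6,"spin":0,"grip":80},{"dx":0,"dy":0,"dz":-6,"spin":0,"grip":80},{"dx":0,"dy":0,"dz":-6,"spin":0,"grip":20},{"dx":0,"dy":0,"dz":-6,"spin":0,"grip":20},{"dx":0,"dy":0,"dz":-6,"spin":0,"grip":20},{"dx":0,"dy":0,"dz":-6,"spin":0,"grip":20},{"dx":0,"dy":0,"dz":-6,"spin":0,"grip":20}]}}

```text
time_s: 14.93
tcp_pos: [0.6091, 0.074, 0.0618]
eef_rot: [-180.0, -0.1, -17.8]
contact_force: [-0.7, -3.1, 6.9]
gripper_width: 0.0559
```

Call:
{"name": "servo_tool", "arguments": {"targets": [{"dx":-0.05,"dy":0.02,"dz":0,"spin":0,"grip":20},{"dx":-0.1,"dy":0.03,"dz":0,"spin":0,"grip":20},{"dx":-0.14,"dy":0.05,"dz":0,"spin":0,"grip":20},{"dx":-0.19,"dy":0.06,"dz":0,"spin":0,"grip":20},{"dx":-0.19,"dy":0.06,"dz":0,"spin":0,"grip":20},{"dx":-0.19,"dy":0.06,"dz":0,"spin":0,"grip":20},{"dx":-0.19,"dy":0.06,"dz":0,"spin":0,"grip":20},{"dx":-0.19,"dy":0.06,"dz":0,"spin":0,"grip":20},{"dx":-0.19,"dy":0.06,"dz":0,"spin":0,"grip":20},{"dx":-0.19,"dy":0.06,"dz":0,"spin":0,"grip":20}]}}

```text
time_s: 15.77
tcp_pos: [0.6081, 0.0745, 0.0618]
eef_rot: [-179.9, -0.2, -17.8]
contact_force: [2.7, -4.4, 4.9]
gripper_width: 0.0562
```

Call:
{"name": "servo_tool", "arguments": {"targets": [{"dx":0,"dy":0,"dz":0.05,"spin":0,"grip":20},{"dx":0,"dy":0,"dz":0.1,"spin":0,"grip":20},{"dx":0,"dy":0,"dz":0.15,"spin":0,"grip":20},{"dx":0,"dy":0,"dz":0.15,"spin":0,"grip":20},{"dx":0,"dy":0,"dz":0.15,"spin":0,"grip":20},{"dx":0,"dy":0,"dz":0.15,"spin":0,"grip":20},{"dx":0,"dy":0,"dz":0.15,"spin":0,"grip":20},{"dx":0,"dy":0,"dz":0.15,"spin":0,"grip":20},{"dx":0,"dy":0,"dz":0.15,"spin":0,"grip":20},{"dx":0,"dy":0,"dz":0.15,"spin":0,"grip":20}]}}

```text
time_s: 16.6
tcp_pos: [0.6063, 0.0749, 0.0618]
eef_rot: [-180.0, 0.0, -17.8]
contact_force: [-1.5, 0.7, 0.8]
gripper_width: 0.0559
```

Call:
{"name": "servo_tool", "arguments": {"targets": [{"dx":-0.05,"dy":0.02,"dz":0,"spin":0,"grip":20},{"dx":-0.1,"dy":0.03,"dz":0,"spin":0,"grip":20},{"dx":-0.15,"dy":0.05,"dz":0,"spin":0,"grip":20},{"dx":-0.2,"dy":0.06,"dz":0,"spin":0,"grip":20},{"dx":-0.24,"dy":0.08,"dz":0,"spin":0,"grip":20},{"dx":-0.29,"dy":0.09,"dz":0,"spin":0,"grip":20},{"dx":-0.29,"dy":0.09,"dz":0,"spin":0,"grip":20},{"dx":-0.29,"dy":0.09,"dz":0,"spin":0,"grip":20},{"dx":-0.29,"dy":0.09,"dz":0,"spin":0,"grip":20},{"dx":-0.29,"dy":0.09,"dz":0,"spin":0,"grip":20}]}}

```text
time_s: 17.43
tcp_pos: [0.6037, 0.0758, 0.062]
eef_rot: [-180.0, -0.0, -17.8]
contact_force: [2.7, 0.5, -0.1]
gripper_width: 0.0557
```

Run:
```python
from h import *
s=r.get_state();print(s["tcp_pos"],s["contact_force"],s["moment"])
c=r.capture("side");cv2.imwrite("pics/side5.png",c)
```

```text
[0.60374241 0.07575682 0.06197444] [ 2.65172176  0.45636163 -0.07378231] [-0.16958326 -1.12486797  0.02450582]
```

Call:
{"name": "servo_tool", "arguments": {"targets": [{"dx":0.1,"dy":-0.03,"dz":0,"spin":0,"grip":20},{"dx":0.1,"dy":-0.03,"dz":0,"spin":0,"grip":80},{"dx":0.1,"dy":-0.03,"dz":0,"spin":0,"grip":80},{"dx":0.1,"dy":-0.03,"dz":0,"spin":0,"grip":80},{"dx":0.1,"dy":-0.03,"dz":0,"spin":0,"grip":80},{"dx":0.1,"dy":-0.03,"dz":2,"spin":0,"grip":80},{"dx":0.1,"dy":-0.03,"dz":5,"spin":0,"grip":80},{"dx":0.1,"dy":-0.03,"dz":8,"spin":0,"grip":80},{"dx":0.1,"dy":0,"dz":11,"spin":0,"grip":80},{"dx":0.1,"dy":3,"dz":12,"spin":-0.1,"grip":80}]}}

```text
time_s: 18.32
tcp_pos: [0.6061, 0.1033, 0.1869]
eef_rot: [-179.8, -0.2, -23.5]
contact_force: [1.1, 1.0, 0.5]
gripper_width: 0.07
```

Call:
{"name": "servo_tool", "arguments": {"targets": [{"dx":0.5,"dy":3,"dz":0,"spin":-0.12,"grip":80},{"dx":1,"dy":7,"dz":0,"spin":-0.24,"grip":80},{"dx":1,"dy":10,"dz":0,"spin":-0.36,"grip":80},{"dx":1,"dy":13,"dz":0,"spin":-0.48,"grip":80},{"dx":1,"dy":14,"dz":0,"spin":-0.6,"grip":80},{"dx":1,"dy":14,"dz":0,"spin":-0.72,"grip":80},{"dx":1,"dy":14,"dz":0,"spin":-0.84,"grip":80},{"dx":1,"dy":14,"dz":0,"spin":-0.96,"grip":80},{"dx":1,"dy":14,"dz":0,"spin":-1.08,"grip":80},{"dx":1,"dy":14,"dz":0,"spin":-1.2,"grip":80}]}}

```text
time_s: 19.15
tcp_pos: [0.6142, 0.2456, 0.1816]
eef_rot: [180.0, -0.0, -92.6]
contact_force: [-0.3, -0.1, -0.5]
gripper_width: 0.0705
```

Run:
```python
from cf import *
s=r.get_state();print(s["tcp_pos"],s["eef_rot"])
ims={c:r.capture(c) for c in CAL}
for c in CAL: cv2.imwrite(f"pics/rel2_{c}.png",ims[c])
for c in CAL:
  for d in r.cut_out("pot",c):
    e=d["extent"]
    if 270<e[0]<340:
      p,er=fit({c:d["mask"]},np.array(box(.044,.056,.014,.094)),[.603,.0756,-.31]);print(c,d["p"],p.round(4),er)
p=[.5539,-.0116,-.3107]
for nm in("top0","rel_top","rel2_top"):
  g=np.float32(cv2.cvtColor(cv2.imread(f"pics/{nm}.png"),cv2.COLOR_BGR2GRAY))
  xs=np.arange(-68,14,1.)
  o=[]
  for y in(90,98,106):
    q=proj(T(p,np.c_[xs,0*xs+y,0*xs+24]*1e-3),"top").astype(np.float32)
    o.append(cv2.remap(g,q[:,0],q[:,1],1).ravel())
  mid=o[1][20:50].mean()
  st=xs[np.argmax(o[1]>(mid+45)/2)]; 
  en=[xs[30:][np.argmax(k[30:]<(v+11)/2)] for k,v in zip(o,(60,mid,82))]
  print(nm,"rib start",st,"pot edge",en)
```

```text
[0.61424706 0.24563067 0.18159318] [ 1.79962705e+02 -2.10307553e-02 -9.26247103e+01]
top 0.84 [ 0.6028  0.0775 -0.3543] 0.29348339332151974
top 0.54 [ 0.542  -0.0079 -0.5316] 23.327644053919396
side 0.86 [ 0.6028  0.0776 -0.3527] 1.8423393119742844
top0 rib start -59.0 pot edge [np.float64(-38.0), np.float64(-38.0), np.float64(-38.0)]
rel_top rib start -58.0 pot edge [np.float64(6.0), np.float64(3.0), np.float64(5.0)]
rel2_top rib start -59.0 pot edge [np.float64(-2.0), np.float64(-1.0), np.float64(-2.0)]
```

Run:
```python
from cf import *
ex=np.array([.952,-.3057]);ey=np.array([.3057,.952])
L=lambda n:np.float32(cv2.cvtColor(cv2.imread(f"pics/{n}.png"),cv2.COLOR_BGR2GRAY))
p0=[.5539,-.0116,-.3107]
for c in CAL:
 for n1,n2 in((f"{c}0",f"rel_{c}"),(f"rel_{c}",f"rel2_{c}"),(f"{c}0",f"rel2_{c}")):
  A,B=L(n1),L(n2)
  regs=dict(handle=(np.array(box(.03,.10,.10,.114)),.110),rib=(np.array(box(.03,.022,.014,.024))+[-.050,.098,0],.022),stamp=(np.array(box(.036,.036,.06,.08))+[0,-.098,0],.07))
  if n1[:3]=="rel": regs["pot"]=(np.array(box(.046,.058,.014,.094))+[.021,.098,0],.06)
  for n,(P,z) in regs.items():
    q=proj(T(p0,P),c);x0,y0=np.floor(q.min(0)).astype(int)-2;x1,y1=np.ceil(q.max(0)).astype(int)+3
    try: cc,M=cv2.findTransformECC(A[y0:y1,x0:x1],B[y0:y1,x0:x1],np.eye(2,3,dtype=np.float32),cv2.MOTION_TRANSLATION,(3,200,1e-6),None,1)
    except cv2.error: print(n1,n2,n,"fail");continue
    t=M[:,2];m=q.mean(0);d=(back([m+t],z,c)-back([m],z,c))[0]*1e3
    print(n1,n2,n,round(cc,3),t.round(2),"ex,ey mm",(d@ex).round(1),(d@ey).round(1))
v=np.hstack([cv2.resize(cv2.imread("pics/rel2_top.png")[190:245,270:325],None,fx=7,fy=7,interpolation=2),cv2.resize(cv2.imread("pics/rel2_side.png")[218:273,290:345],None,fx=7,fy=7,interpolation=2)])
cv2.imwrite("pics/r2.png",v)
```

```text
top0 rel_top handle 0.892 [0.81 0.19] ex,ey mm 0.2 -2.0
top0 rel_top rib 0.981 [-0.08 -0.24] ex,ey mm 0.5 0.4
top0 rel_top stamp 0.98 [-0.01  0.07] ex,ey mm -0.2 -0.0
rel_top rel2_top handle 0.892 [0.26 0.36] ex,ey mm -0.6 -0.9
rel_top rel2_top rib 0.979 [0.   0.18] ex,ey mm -0.5 -0.2
rel_top rel2_top stamp 0.984 [-0.03 -0.08] ex,ey mm 0.2 0.1
rel_top rel2_top pot 0.976 [-0.13  0.45] ex,ey mm -1.2 -0.1
top0 rel2_top handle 0.807 [0.76 0.36] ex,ey mm -0.2 -2.1
top0 rel2_top rib 0.997 [-0.03 -0.01] ex,ey mm 0.0 0.1
top0 rel2_top stamp 0.986 [-0.04 -0.03] ex,ey mm 0.0 0.1
side0 rel_side handle 0.834 [-13.29   0.35] ex,ey mm -31.5 -0.8
side0 rel_side rib 0.959 [ 0.22 -0.04] ex,ey mm 0.6 0.2
side0 rel_side stamp 0.974 [0.1  0.03] ex,ey mm 0.2 -0.1
rel_side rel2_side handle 0.939 [-0.6   0.28] ex,ey mm -1.5 -1.1
rel_side rel2_side rib 0.957 [-0.14  0.09] ex,ey mm -0.4 -0.4
rel_side rel2_side stamp 0.971 [-0.03  0.18] ex,ey mm -0.1 -0.6
rel_side rel2_side pot 0.917 [-1.39  0.04] ex,ey mm -3.5 -0.1
side0 rel2_side handle 0.605 [-12.76   9.5 ] ex,ey mm -31.0 -36.8
side0 rel2_side rib 0.999 [ 0.03 -0.03] ex,ey mm 0.1 0.1
side0 rel2_side stamp 0.973 [0.02 0.13] ex,ey mm 0.0 -0.5
```

View pics/r2.png

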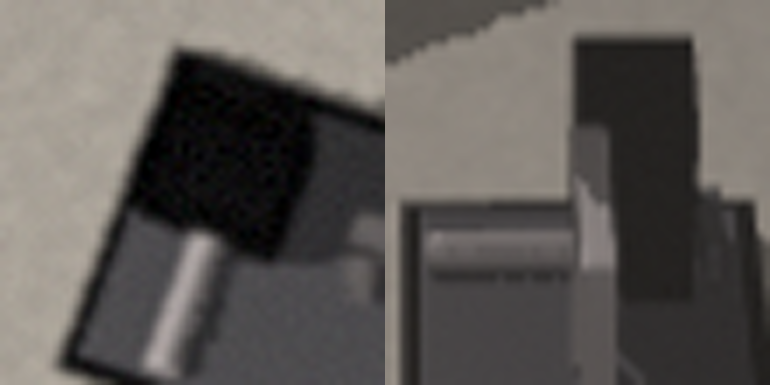

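The caddy is back exactly at its starting pose (rib shift 0.0 mm in both cameras). The pot fit is now about 0.7 mm short of the seat along the rail. I'll regrip and find the detent's neutral point by force in small steps.

Call:
{"name": "servo_tool", "arguments": {"targets": [{"dx":0,"dy":0,"dz":0,"spin":0.12,"grip":80},{"dx":0,"dy":-2,"dz":0,"spin":0.24,"grip":80},{"dx":0,"dy":-4,"dz":0,"spin":0.36,"grip":80},{"dx":0,"dy":-6,"dz":0,"spin":0.48,"grip":80},{"dx":-0.5,"dy":-9,"dz":0,"spin":0.6,"grip":80},{"dx":-1,"dy":-12,"dz":0,"spin":0.72,"grip":80},{"dx":-1,"dy":-15,"dz":0,"spin":0.84,"grip":80},{"dx":-1,"dy":-16.5,"dz":0,"spin":0.96,"grip":80},{"dx":-1,"dy":-17.03,"dz":0,"spin":1.08,"grip":80},{"dx":-1,"dy":-17.03,"dz":0,"spin":1.2,"grip":80}]}}

```text
time_s: 20.18
tcp_pos: [0.6044, 0.0735, 0.1821]
eef_rot: [180.0, -0.0, -23.1]
contact_force: [0.4, -0.0, 0.0]
gripper_width: 0.0705
```

Call:
{"name": "servo_tool", "arguments": {"targets": [{"dx":0,"dy":0,"dz":0,"spin":0.1,"grip":80},{"dx":0,"dy":0,"dz":-1.5,"spin":0.1,"grip":80},{"dx":0,"dy":0,"dz":-4,"spin":0.1,"grip":80},{"dx":0,"dy":0,"dz":-7,"spin":0.1,"grip":80},{"dx":0,"dy":0,"dz":-9.5,"spin":0.1,"grip":80},{"dx":0,"dy":0,"dz":-11,"spin":0.1,"grip":80},{"dx":0,"dy":0,"dz":-11.9,"spin":0.1,"grip":80},{"dx":0,"dy":0,"dz":-11.9,"spin":0.1,"grip":80},{"dx":0,"dy":0,"dz":-11.9,"spin":0.1,"grip":80},{"dx":0,"dy":0,"dz":-11.9,"spin":0.1,"grip":80}]}}

```text
time_s: 21.02
tcp_pos: [0.6055, 0.0756, 0.0641]
eef_rot: [-179.9, -0.1, -17.7]
contact_force: [-0.8, 0.5, 0.5]
gripper_width: 0.07
```

Call:
{"name": "servo_tool", "arguments": {"targets": [{"dx":0,"dy":0,"dz":0,"spin":0,"grip":20},{"dx":0,"dy":0,"dz":0,"spin":0,"grip":20},{"dx":0,"dy":0,"dz":0,"spin":0,"grip":20},{"dx":0,"dy":0,"dz":0,"spin":0,"grip":20},{"dx":0,"dy":0,"dz":0,"spin":0,"grip":20},{"dx":0,"dy":0,"dz":0.06,"spin":0,"grip":20},{"dx":0,"dy":0,"dz":0.06,"spin":0,"grip":20},{"dx":0,"dy":0,"dz":0.06,"spin":0,"grip":20},{"dx":0,"dy":0,"dz":0.06,"spin":0,"grip":20},{"dx":0,"dy":0,"dz":0.06,"spin":0,"grip":20}]}}

```text
time_s: 21.85
tcp_pos: [0.6049, 0.0754, 0.0638]
eef_rot: [-180.0, -0.0, -17.8]
contact_force: [0.3, -1.5, 5.3]
gripper_width: 0.0557
```

Call:
{"name": "servo_tool", "arguments": {"targets": [{"dx":0.05,"dy":-0.02,"dz":0,"spin":0,"grip":20},{"dx":0.1,"dy":-0.03,"dz":0,"spin":0,"grip":20},{"dx":0.1,"dy":-0.03,"dz":0,"spin":0,"grip":20},{"dx":0.1,"dy":-0.03,"dz":0,"spin":0,"grip":20},{"dx":0.1,"dy":-0.03,"dz":0,"spin":0,"grip":20},{"dx":0.1,"dy":-0.03,"dz":0,"spin":0,"grip":20},{"dx":0.1,"dy":-0.03,"dz":0,"spin":0,"grip":20},{"dx":0.1,"dy":-0.03,"dz":0,"spin":0,"grip":20},{"dx":0.1,"dy":-0.03,"dz":0,"spin":0,"grip":20},{"dx":0.1,"dy":-0.03,"dz":0,"spin":0,"grip":20}]}}

```text
time_s: 22.68
tcp_pos: [0.6052, 0.0753, 0.0638]
eef_rot: [-180.0, 0.0, -17.8]
contact_force: [-4.2, 1.0, 8.7]
gripper_width: 0.056
```

Call:
{"name": "servo_tool", "arguments": {"targets": [{"dx":0.05,"dy":-0.02,"dz":0,"spin":0,"grip":20},{"dx":0.1,"dy":-0.03,"dz":0,"spin":0,"grip":20},{"dx":0.1,"dy":-0.03,"dz":0,"spin":0,"grip":20},{"dx":0.1,"dy":-0.03,"dz":0,"spin":0,"grip":20},{"dx":0.1,"dy":-0.03,"dz":0,"spin":0,"grip":20},{"dx":0.1,"dy":-0.03,"dz":0,"spin":0,"grip":20},{"dx":0.1,"dy":-0.03,"dz":0,"spin":0,"grip":20},{"dx":0.1,"dy":-0.03,"dz":0,"spin":0,"grip":20},{"dx":0.1,"dy":-0.03,"dz":0,"spin":0,"grip":20},{"dx":0.1,"dy":-0.03,"dz":0,"spin":0,"grip":20}]}}

```text
time_s: 23.52
tcp_pos: [0.6054, 0.0752, 0.0639]
eef_rot: [180.0, 0.1, -17.8]
contact_force: [-6.7, 2.7, 11.2]
gripper_width: 0.056
```

Call:
{"name": "servo_tool", "arguments": {"targets": [{"dx":-0.1,"dy":0.03,"dz":0.05,"spin":0,"grip":20},{"dx":-0.2,"dy":0.06,"dz":0.1,"spin":0,"grip":20},{"dx":-0.2,"dy":0.06,"dz":0.1,"spin":0,"grip":20},{"dx":-0.2,"dy":0.06,"dz":0.1,"spin":0,"grip":20},{"dx":-0.2,"dy":0.06,"dz":0.1,"spin":0,"grip":20},{"dx":-0.2,"dy":0.06,"dz":0.1,"spin":0,"grip":20},{"dx":-0.2,"dy":0.06,"dz":0.1,"spin":0,"grip":20},{"dx":-0.2,"dy":0.06,"dz":0.1,"spin":0,"grip":20},{"dx":-0.2,"dy":0.06,"dz":0.1,"spin":0,"grip":20},{"dx":-0.2,"dy":0.06,"dz":0.1,"spin":0,"grip":20}]}}

```text
time_s: 24.35
tcp_pos: [0.6045, 0.0754, 0.0643]
eef_rot: [180.0, 0.0, -17.8]
contact_force: [1.0, 1.3, -1.4]
gripper_width: 0.0558
```

Call:
{"name": "servo_tool", "arguments": {"targets": [{"dx":0.05,"dy":-0.02,"dz":0,"spin":0,"grip":20},{"dx":0.1,"dy":-0.03,"dz":0,"spin":0,"grip":20},{"dx":0.1,"dy":-0.03,"dz":0,"spin":0,"grip":20},{"dx":0.1,"dy":-0.03,"dz":0,"spin":0,"grip":20},{"dx":0.1,"dy":-0.03,"dz":0,"spin":0,"grip":20},{"dx":0.1,"dy":-0.03,"dz":0,"spin":0,"grip":20},{"dx":0.1,"dy":-0.03,"dz":0,"spin":0,"grip":20},{"dx":0.1,"dy":-0.03,"dz":0,"spin":0,"grip":20},{"dx":0.1,"dy":-0.03,"dz":0,"spin":0,"grip":20},{"dx":0.1,"dy":-0.03,"dz":0,"spin":0,"grip":20}]}}

```text
time_s: 25.18
tcp_pos: [0.6055, 0.075, 0.0644]
eef_rot: [180.0, 0.0, -17.8]
contact_force: [0.2, 0.9, -3.7]
gripper_width: 0.056
```

Call:
{"name": "servo_tool", "arguments": {"targets": [{"dx":0.05,"dy":-0.02,"dz":0,"spin":0,"grip":20},{"dx":0.1,"dy":-0.03,"dz":0,"spin":0,"grip":20},{"dx":0.1,"dy":-0.03,"dz":0,"spin":0,"grip":20},{"dx":0.1,"dy":-0.03,"dz":0,"spin":0,"grip":20},{"dx":0.1,"dy":-0.03,"dz":0,"spin":0,"grip":20},{"dx":0.1,"dy":-0.03,"dz":0,"spin":0,"grip":20},{"dx":0.1,"dy":-0.03,"dz":0,"spin":0,"grip":20},{"dx":0.1,"dy":-0.03,"dz":0,"spin":0,"grip":20},{"dx":0.1,"dy":-0.03,"dz":0,"spin":0,"grip":20},{"dx":0.1,"dy":-0.03,"dz":0,"spin":0,"grip":20}]}}

```text
time_s: 26.02
tcp_pos: [0.6065, 0.0746, 0.0644]
eef_rot: [180.0, 0.0, -17.8]
contact_force: [0.3, -1.5, -2.6]
gripper_width: 0.0556
```

Neutral (force about 0.5 N) around TCP x = 0.6065, matching the vision seat midpoint between the two earlier releases. Releasing here, then I'll photograph on the way to the handle.

Call:
{"name": "servo_tool", "arguments": {"targets": [{"dx":0,"dy":0,"dz":-0.08,"spin":0,"grip":20},{"dx":0,"dy":0,"dz":-0.08,"spin":0,"grip":20},{"dx":0,"dy":0,"dz":-0.08,"spin":0,"grip":80},{"dx":0,"dy":0,"dz":-0.08,"spin":0,"grip":80},{"dx":0,"dy":0,"dz":-0.08,"spin":0,"grip":80},{"dx":0,"dy":0,"dz":1,"spin":0,"grip":80},{"dx":0,"dy":0,"dz":4,"spin":0,"grip":80},{"dx":0,"dy":0,"dz":7,"spin":0,"grip":80},{"dx":0,"dy":2,"dz":10,"spin":0,"grip":80},{"dx":0,"dy":5,"dz":11,"spin":-0.12,"grip":80}]}}

```text
time_s: 26.85
tcp_pos: [0.6089, 0.1242, 0.1808]
eef_rot: [-179.7, -0.3, -24.7]
contact_force: [2.1, -0.4, 0.1]
gripper_width: 0.0701
```

Call:
{"name": "servo_tool", "arguments": {"targets": [{"dx":0.5,"dy":3,"dz":0,"spin":-0.12,"grip":80},{"dx":1,"dy":6,"dz":0,"spin":-0.24,"grip":80},{"dx":1,"dy":9,"dz":0,"spin":-0.36,"grip":80},{"dx":1,"dy":12,"dz":0,"spin":-0.48,"grip":80},{"dx":1,"dy":12,"dz":0,"spin":-0.6,"grip":80},{"dx":1,"dy":12,"dz":0,"spin":-0.72,"grip":80},{"dx":1,"dy":12,"dz":0,"spin":-0.84,"grip":80},{"dx":1,"dy":12,"dz":0,"spin":-0.96,"grip":80},{"dx":1,"dy":12,"dz":0,"spin":-1.08,"grip":80},{"dx":1,"dy":12,"dz":0,"spin":-1.2,"grip":80}]}}

```text
time_s: 27.68
tcp_pos: [0.6167, 0.245, 0.1755]
eef_rot: [-180.0, 0.0, -93.8]
contact_force: [-0.2, -0.4, -0.5]
gripper_width: 0.0705
```

Run:
```python
from cf import *
ex=np.array([.952,-.3057]);ey=np.array([.3057,.952])
L=lambda n:np.float32(cv2.cvtColor(cv2.imread(f"pics/{n}.png"),cv2.COLOR_BGR2GRAY))
s=r.get_state();print(s["time_s"],s["tcp_pos"],s["eef_rot"])
for c in CAL: cv2.imwrite(f"pics/rel3_{c}.png",r.capture(c))
p0=[.5539,-.0116,-.3107]; seat=T(p0,[[.02,.098,0]])[0,:2]
for c in CAL:
  for d in r.cut_out("pot",c):
    e=d["extent"]
    if 270<e[0]<340 and e[2]-e[0]<45:
      p,er=fit({c:d["mask"]},np.array(box(.044,.056,.014,.094)),[.603,.0756,-.31]);d=(p[:2]-seat)*1e3;print(c,p.round(4),er,"pot-seat ex,ey",d@ex,d@ey)
  A,B=L(f"{c}0"),L(f"rel3_{c}")
  for n,P,z,A in (("rib",np.array(box(.03,.022,.014,.024))+[-.05,.098,0],.022,A),("pot vs rel2",np.array(box(.046,.058,.014,.094))+[.021,.098,0],.06,L(f"rel2_{c}")),("pot vs rel",np.array(box(.046,.058,.014,.094))+[.021,.098,0],.06,L(f"rel_{c}"))):
    q=proj(T(p0,P),c);x0,y0=np.floor(q.min(0)).astype(int)-2;x1,y1=np.ceil(q.max(0)).astype(int)+3
    cc,M=cv2.findTransformECC(A[y0:y1,x0:x1],B[y0:y1,x0:x1],np.eye(2,3,dtype=np.float32),cv2.MOTION_TRANSLATION,(3,200,1e-6),None,1)
    t=M[:,2];m=q.mean(0);d=(back([m+t],z,c)-back([m],z,c))[0]*1e3
    print(c,n,round(cc,3),t.round(2),(d@ex).round(1),(d@ey).round(1))
```

```text
27.6833 [0.6167248  0.24501483 0.17554957] [-1.79952623e+02  3.30318389e-02 -9.37597865e+01]
top [ 0.6028  0.0764 -0.2984] 0.5882122643003731 pot-seat ex,ey -0.3652688747678996 0.7164415539174017
top rib 0.994 [ 0.02 -0.12] 0.3 0.1
top pot vs rel2 0.993 [ 0.08 -0.16] 0.5 -0.1
top pot vs rel 0.987 [-0.11  0.33] -0.9 -0.0
side [ 0.6037  0.0766 -0.3536] 1.378547271971165 pot-seat ex,ey 0.48446535073061203 1.2023898977052492
side rib 0.986 [0.13 0.02] 0.3 -0.1
side pot vs rel2 0.988 [0.53 0.04] 1.3 -0.2
side pot vs rel 0.963 [-0.83  0.07] -2.1 -0.3
```

Pot is within about 0.5 mm of the seat along the rail in both cameras. Going for the handle.

Call:
{"name": "servo_tool", "arguments": {"targets": [{"dx":-0.6,"dy":-2.5,"dz":0,"spin":-0.1,"grip":80},{"dx":-1.5,"dy":-6,"dz":0,"spin":-0.2,"grip":80},{"dx":-2.4,"dy":-10,"dz":0,"spin":-0.251,"grip":80},{"dx":-3.4,"dy":-14,"dz":0,"spin":-0.251,"grip":80},{"dx":-4.4,"dy":-18,"dz":0,"spin":-0.251,"grip":80},{"dx":-5.3,"dy":-22,"dz":0,"spin":-0.251,"grip":80},{"dx":-6,"dy":-24.8,"dz":0,"spin":-0.251,"grip":80},{"dx":-6.2,"dy":-25.6,"dz":0,"spin":-0.251,"grip":80},{"dx":-6.2,"dy":-25.6,"dz":0,"spin":-0.251,"grip":80},{"dx":-6.2,"dy":-25.6,"dz":-0.5,"spin":-0.251,"grip":80}]}}

```text
time_s: 28.72
tcp_pos: [0.5555, -0.0114, 0.1708]
eef_rot: [-179.9, 0.1, -107.7]
contact_force: [0.0, 0.5, 0.7]
gripper_width: 0.07
```

Call:
{"name": "servo_tool", "arguments": {"targets": [{"dx":0,"dy":0,"dz":-1.5,"spin":0,"grip":80},{"dx":0,"dy":0,"dz":-3,"spin":0,"grip":80},{"dx":0,"dy":0,"dz":-5,"spin":0,"grip":80},{"dx":0,"dy":0,"dz":-7,"spin":0,"grip":80},{"dx":0,"dy":0,"dz":-8.3,"spin":0,"grip":80},{"dx":0,"dy":0,"dz":-8.3,"spin":0,"grip":80},{"dx":0,"dy":0,"dz":-8.3,"spin":0,"grip":80},{"dx":0,"dy":0,"dz":-8.3,"spin":0,"grip":80},{"dx":0,"dy":0,"dz":-8.3,"spin":0,"grip":40},{"dx":0,"dy":0,"dz":-8.3,"spin":0,"grip":30}]}}

```text
time_s: 29.55
tcp_pos: [0.5553, -0.0108, 0.0875]
eef_rot: [-179.9, 0.1, -107.8]
contact_force: [-0.4, 0.0, -0.7]
gripper_width: 0.0616
```

Run:
```python
from h import *
s=r.get_state();print(s["tcp_pos"],s["contact_force"],s["gripper_width"])
a,b=r.capture("top"),r.capture("side")
cv2.imwrite("pics/hd.png",np.hstack([cv2.resize(a[190:280,280:390],(440,360),interpolation=2),cv2.resize(b[215:305,270:360],(360,360),interpolation=2)]))
```

```text
[ 0.55530363 -0.01082283  0.08746161] [-0.4005228   0.00088955 -0.66002337] 0.06163246650352695
```

View pics/hd.png

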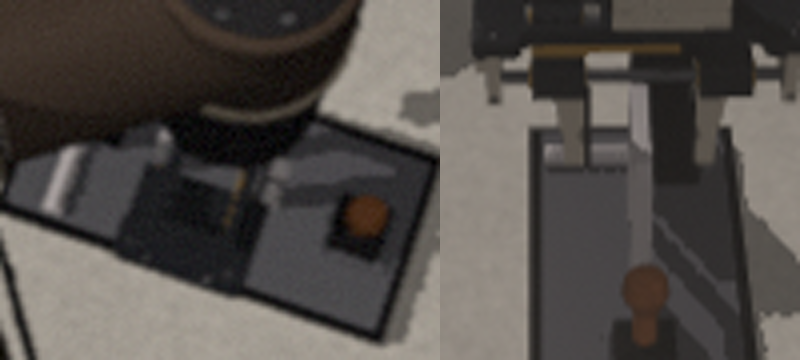

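The fingers straddle the handle bar, centred (side crop: bar at 640, fingers at 575 and 708). Closing on it.

Call:
{"name": "servo_tool", "arguments": {"targets": [{"dx":0,"dy":0,"dz":0,"spin":0,"grip":30},{"dx":0,"dy":0,"dz":0,"spin":0,"grip":22},{"dx":0,"dy":0,"dz":0,"spin":0,"grip":18},{"dx":0,"dy":0,"dz":0,"spin":0,"grip":14},{"dx":0,"dy":0,"dz":0,"spin":0,"grip":0},{"dx":0,"dy":0,"dz":0,"spin":0,"grip":0},{"dx":0,"dy":0,"dz":0,"spin":0,"grip":0},{"dx":0,"dy":0,"dz":0,"spin":0,"grip":0},{"dx":0,"dy":0,"dz":0,"spin":0,"grip":0},{"dx":0,"dy":0,"dz":0,"spin":0,"grip":0}], "squeeze": 50}}

```text
time_s: 30.48
tcp_pos: [0.5549, -0.0113, 0.0865]
eef_rot: [-180.0, 0.0, -107.8]
contact_force: [2.2, -1.4, -1.1]
gripper_width: 0.0115
```

Call:
{"name": "servo_tool", "arguments": {"targets": [{"dx":0,"dy":0,"dz":0.1,"spin":0,"grip":0},{"dx":0,"dy":0,"dz":0.25,"spin":0,"grip":0},{"dx":0,"dy":0,"dz":0.45,"spin":0,"grip":0},{"dx":0,"dy":0,"dz":0.7,"spin":0,"grip":0},{"dx":0,"dy":0,"dz":1,"spin":0,"grip":0},{"dx":0,"dy":0,"dz":1.3,"spin":0,"grip":0},{"dx":0,"dy":0,"dz":1.6,"spin":0,"grip":0},{"dx":0,"dy":0,"dz":1.9,"spin":0,"grip":0},{"dx":0,"dy":0,"dz":2.2,"spin":0,"grip":0},{"dx":0,"dy":0,"dz":2.5,"spin":0,"grip":0}]}}

```text
time_s: 31.32
tcp_pos: [0.5545, -0.0112, 0.1118]
eef_rot: [180.0, 0.0, -107.8]
contact_force: [0.1, -0.0, -6.5]
gripper_width: 0.0114
```

Call:
{"name": "servo_tool", "arguments": {"targets": [{"dx":0,"dy":0,"dz":0.4,"spin":0,"grip":0},{"dx":0,"dy":0,"dz":0.9,"spin":0,"grip":0},{"dx":0,"dy":0,"dz":1.4,"spin":0,"grip":0},{"dx":0,"dy":0,"dz":1.9,"spin":0,"grip":0},{"dx":0,"dy":0,"dz":2.4,"spin":0,"grip":0},{"dx":0,"dy":0,"dz":2.9,"spin":0,"grip":0},{"dx":0,"dy":0,"dz":3.3,"spin":0,"grip":0},{"dx":0,"dy":0,"dz":3.6,"spin":0,"grip":0},{"dx":0,"dy":0,"dz":3.8,"spin":0,"grip":0},{"dx":0,"dy":0,"dz":4,"spin":0,"grip":0}]}}

```text
time_s: 32.15
tcp_pos: [0.5545, -0.0112, 0.1516]
eef_rot: [180.0, 0.0, -107.8]
contact_force: [0.4, -0.2, -6.3]
gripper_width: 0.0118
```

Call:
{"name": "servo_tool", "arguments": {"targets": [{"dx":0,"dy":0,"dz":0.3,"spin":0,"grip":0},{"dx":0,"dy":0,"dz":0.7,"spin":0,"grip":0},{"dx":0,"dy":0,"dz":1.1,"spin":0,"grip":0},{"dx":0,"dy":0,"dz":1.6,"spin":0,"grip":0},{"dx":0,"dy":0,"dz":2.1,"spin":0,"grip":0},{"dx":0,"dy":0,"dz":2.6,"spin":0,"grip":0},{"dx":0,"dy":0,"dz":3,"spin":0,"grip":0},{"dx":0,"dy":0,"dz":3.3,"spin":0,"grip":0},{"dx":0,"dy":0,"dz":3.5,"spin":0,"grip":0},{"dx":0,"dy":0,"dz":3.5,"spin":0,"grip":0}]}}

```text
time_s: 32.98
tcp_pos: [0.5548, -0.0112, 0.187]
eef_rot: [-180.0, 0.0, -107.8]
contact_force: [1.0, 0.3, -7.0]
gripper_width: 0.0116
```

Call:
{"name": "servo_tool", "arguments": {"targets": [{"dx":0,"dy":0,"dz":0,"spin":0,"grip":0},{"dx":0,"dy":0,"dz":0,"spin":0,"grip":0},{"dx":0,"dy":0,"dz":0,"spin":0,"grip":0},{"dx":0,"dy":0,"dz":0,"spin":0,"grip":0},{"dx":0,"dy":0,"dz":0,"spin":0,"grip":0},{"dx":0,"dy":0,"dz":0,"spin":0,"grip":0},{"dx":0,"dy":0,"dz":0,"spin":0,"grip":0},{"dx":0,"dy":0,"dz":0,"spin":0,"grip":0},{"dx":0,"dy":0,"dz":0,"spin":0,"grip":0},{"dx":0,"dy":0,"dz":0,"spin":0,"grip":0}]}}

```text
time_s: 33.82
tcp_pos: [0.5546, -0.0113, 0.1865]
eef_rot: [180.0, -0.0, -107.8]
contact_force: [-0.4, 0.0, -5.6]
gripper_width: 0.0116
```

Run:
```python
from h import *
s=r.get_state();print(s["time_s"],s["tcp_pos"],s["contact_force"],s["moment"],s["gripper_width"],np.abs(s["qd"]).max())
a,b=r.capture("top"),r.capture("side")
cv2.imwrite("pics/fin.png",np.hstack([cv2.resize(a[180:290,270:400],(390,330),interpolation=2),cv2.resize(b[170:320,250:380],(390,450),interpolation=2)[:450].copy()[60:390]]))
```

```text
33.8167 [ 0.55456095 -0.01125688  0.18645353] [-0.37577881  0.04168339 -5.59382766] [ 0.00730449 -0.05083592 -0.00363192] 0.011607997121029359 0.12310793002546788
```

The viewer limit is reached, so I'll check the final state numerically before handing in.

Run:
```python
from cf import *
p=[.5541,-.0117,-.3107]
for n,P,u in (("pot",np.array(box(.044,.056,.014,.094))+[.02,.098,.0995],0),("stamp",np.array(box(.036,.036,.014,.080))+[0,-.098,.0995],0),("cup",None,0)):
  for c in CAL:
    if P is not None:
      q=proj(T(p,P),c);print(n,c,"pred",np.r_[q.min(0),q.max(0)].round(0),[(round(d["p"],2),np.round(d["extent"])) for d in r.cut_out(n,c) if np.linalg.norm((np.array(d["extent"][:2])+d["extent"][2:])/2-q.mean(0))<25])
    else: print(n,c,[np.round(d["extent"]) for d in r.cut_out(n,c)[:1]])
s=r.get_state();print(s["tcp_pos"],s["contact_force"],s["time_s"])
r.close_job()
```

```text
pot top pred [286. 186. 315. 219.] [(0.61, array([296., 213., 314., 222.]))]
pot side pred [317. 189. 337. 229.] [(0.49, array([319., 190., 337., 230.]))]
stamp top pred [364. 225. 387. 250.] [(0.59, array([363., 233., 384., 252.]))]
stamp side pred [313. 242. 331. 276.] [(0.65, array([311., 246., 329., 278.]))]
cup top [array([427., 239., 450., 260.])]
cup side [array([336., 324., 362., 366.])]
[ 0.55459597 -0.01125065  0.18646584] [-0.58812235 -0.14245442 -6.44567859] 34.2167
the job is handed in; nothing more can be done
```

I set the black pot over the bare end of the rail and slid it to the seat. I then gripped the caddy by its handle and lifted it straight up about 10 cm. The job was handed in at 34.2 s of the 56 s allowed, with the arm still holding the caddy.

**Checks that agreed:**
- **Pot position:** before the lift, the two cameras put the pot 0.4 mm short of and 0.5 mm past the seat along the rail. Sideways it was 0.7 to 1.2 mm off, which is within the rail's play.
- **Lift:** the load on the wrist was about 6 N, which fits the loaded caddy. The tool stayed level and nearly still.
- **After the lift:** the pot in the side view and the stamp in both views were within a few pixels of where a level caddy would put them. The cup had not moved. I did not re-measure the other bystanders.

**Checks that were weak or disagreed:**
- **Overshoot:** my first push took the pot about 2 mm past the seat, to the stop. I gripped it again twice and centred it.
- **Detent:** it could not be read directly. "Clicked in" rests on the pot's position and on a neutral point with almost no force; the forces were noisy by about 1 N.
- **Final picture:** the 12-picture limit was used up, so the last check was by numbers only. In the top view the arm partly hid the pot.

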